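Load the food warmer, close its hood and fit the thermometer

TASK

Stack all the pudding tins in the open food warmer as a pyramid: fill the three grooves of its wire rack first, then lay each further tin centred in a gap between two tins of the row below. Then lower the clear hood gently all the way down onto the pan, without letting it slam, and afterwards push the probe thermometer from its stand fully home, upright, into the port on the hood's roof. Leave the crockery and other things on the counter where they are, and let go of everything at the end.

Things in the scene. Friction and masses are not known exactly. Their poses are not given: they have to be found in the camera images.
- warmer: fixed table-top food warmer: low steel pan 160 mm (x) by 200 mm (y), origin at the centre of its underside, x to its back (hinge side), z up. Inner floor 12 mm high, rim 31 mm high, walls 5 mm. On the floor a wire rack with three grooves along y, 41 mm apart in x, each of two 40 mm long wires; tins lie in them along y, centred
- rack_front (a point): where the centre of a tin resting in the front groove lies: -49.0 mm in x and 37.2 mm in z from the warmer's origin; axes as the warmer's
- rack_middle (a point): where the centre of a tin resting in the middle groove lies: -8.0 mm in x and 37.2 mm in z from the warmer's origin; axes as the warmer's
- rack_back (a point): where the centre of a tin resting in the back groove lies: 33.0 mm in x and 37.2 mm in z from the warmer's origin; axes as the warmer's
- gap_front (a point): where the centre of a tin resting in the gap between the front and middle tins of the bottom row lies: -28.5 mm in x and 66.8 mm in z from the warmer's origin; axes as the warmer's
- gap_back (a point): where the centre of a tin resting in the gap between the middle and back tins of the bottom row lies: 12.5 mm in x and 66.8 mm in z from the warmer's origin; axes as the warmer's
- apex (a point): where the centre of a tin resting in the gap between the two tins of the second row lies: -8.0 mm in x and 96.4 mm in z from the warmer's origin; axes as the warmer's
- hood (a joint): angle of the clear hood (rad) about a level hinge along the back of the pan, 83 mm behind and 32 mm above the warmer's origin (hood frame: origin there, axes as the warmer's when closed). 0 = closed, 1.57 = upright; starts at 1.72 to 1.85. Stiff hinge: it stays where left. Closed, the hood is 161 mm (x) by 190 mm (y), its roof 128 mm above the counter
- hood_knob (a point): grip point on the hood's black round handle, a rod 16 mm thick that sticks 46 mm straight out from the middle of the hood's front wall (to -x when closed, upward when open); this point is 30 mm out from that wall; 191 mm in -x and 55 mm in z from the hinge in the hood's frame
- hood_port (a point): centre of the mouth of the thermometer port: an 8 mm round through-hole in a 30 mm square steel boss on the hood's roof, 65 mm in -x, 62 mm in +y and 106 mm in z from the hinge in the hood's frame; the boss stands 10 mm above the roof. Axes turn with the hood; z points out of the hole (up when closed)
- thermometer: probe thermometer: steel stem 6 mm thick, 54 mm long with tapered tip, pointing down from a black round handle 20 mm thick and 36 mm high with a 30 mm wide, 8 mm thick steel cap on top. Origin on the axis at the underside of the handle (shoulder); z up. Fully home, the shoulder rests on the mouth of the port. It starts upright in its stand
- stand: fixed white ceramic thermometer stand, 52 x 52 x 64 mm high, origin at the centre of its underside; the thermometer stands in a 9 mm hole in its top with its shoulder on the stand's top
- tin1: closed round steel pudding tin, 36 mm across and 60 mm long, lying on its side; origin at its centre, body x along its axis; all tins are alike. None if absent in this run (or while held)
- tin2: closed round steel pudding tin, 36 mm across and 60 mm long, lying on its side; origin at its centre, body x along its axis; all tins are alike. None if absent in this run (or while held)
- tin3: closed round steel pudding tin, 36 mm across and 60 mm long, lying on its side; origin at its centre, body x along its axis; all tins are alike. None if absent in this run (or while held)
- tin4: closed round steel pudding tin, 36 mm across and 60 mm long, lying on its side; origin at its centre, body x along its axis; all tins are alike. None if absent in this run (or while held)
- tin5: closed round steel pudding tin, 36 mm across and 60 mm long, lying on its side; origin at its centre, body x along its axis; all tins are alike. None if absent in this run (or while held)
- tin6: closed round steel pudding tin, 36 mm across and 60 mm long, lying on its side; origin at its centre, body x along its axis; all tins are alike. None if absent in this run (or while held)
- mug: glass mug with one handle, 76 mm across, 85 mm high; to be left alone
- butter_dish: white ceramic butter dish with lid, 170 x 100 mm, 80 mm high; to be left alone
- plate: blue plastic plate, 190 mm across, 18 mm high; to be left alone
- teaspoon: steel teaspoon, 140 mm long; to be left alone
- salt: glass salt cellar with steel cap, 44 mm across, 85 mm high; to be left alone
- egg_cup: white ceramic egg cup, 48 mm across, 55 mm high; to be left alone
Not all that is in view belongs to the job. What is shaped like the tin3 but blue or pink is not meant.

How it is judged (in metres and radians):
On the way, in this order (a step that is already met when the one before it is completed fails the run):
1. all tins present are stacked in the open warmer ((distance between tin1 and rack_front below 0.012 m or distance between tin1 and rack_middle below 0.012 m or distance between tin1 and rack_back below 0.012 m or distance between tin1 and gap_front below 0.012 m or distance between tin1 and gap_back below 0.012 m or distance between tin1 and apex below 0.012 m) and (distance between tin2 and rack_front below 0.012 m or distance between tin2 and rack_middle below 0.012 m or distance between tin2 and rack_back below 0.012 m or distance between tin2 and gap_front below 0.012 m or distance between tin2 and gap_back below 0.012 m or distance between tin2 and apex below 0.012 m) and (distance between tin3 and rack_front below 0.012 m or distance between tin3 and rack_middle below 0.012 m or distance between tin3 and rack_back below 0.012 m or distance between tin3 and gap_front below 0.012 m or distance between tin3 and gap_back below 0.012 m or distance between tin3 and apex below 0.012 m) and (distance between tin4 and rack_front below 0.012 m or distance between tin4 and rack_middle below 0.012 m or distance between tin4 and rack_back below 0.012 m or distance between tin4 and gap_front below 0.012 m or distance between tin4 and gap_back below 0.012 m or distance between tin4 and apex below 0.012 m) and (distance between tin5 and rack_front below 0.012 m or distance between tin5 and rack_middle below 0.012 m or distance between tin5 and rack_back below 0.012 m or distance between tin5 and gap_front below 0.012 m or distance between tin5 and gap_back below 0.012 m or distance between tin5 and apex below 0.012 m) and (distance between tin6 and rack_front below 0.012 m or distance between tin6 and rack_middle below 0.012 m or distance between tin6 and rack_back below 0.012 m or distance between tin6 and gap_front below 0.012 m or distance between tin6 and gap_back below 0.012 m or distance between tin6 and apex below 0.012 m) and value of joint hood above 1 rad), for 0.3 s.
2. the hood is closed over the stacked tins (value of joint hood below 0.03 rad and (distance between tin1 and rack_front below 0.012 m or distance between tin1 and rack_middle below 0.012 m or distance between tin1 and rack_back below 0.012 m or distance between tin1 and gap_front below 0.012 m or distance between tin1 and gap_back below 0.012 m or distance between tin1 and apex below 0.012 m) and (distance between tin2 and rack_front below 0.012 m or distance between tin2 and rack_middle below 0.012 m or distance between tin2 and rack_back below 0.012 m or distance between tin2 and gap_front below 0.012 m or distance between tin2 and gap_back below 0.012 m or distance between tin2 and apex below 0.012 m) and (distance between tin3 and rack_front below 0.012 m or distance between tin3 and rack_middle below 0.012 m or distance between tin3 and rack_back below 0.012 m or distance between tin3 and gap_front below 0.012 m or distance between tin3 and gap_back below 0.012 m or distance between tin3 and apex below 0.012 m) and (distance between tin4 and rack_front below 0.012 m or distance between tin4 and rack_middle below 0.012 m or distance between tin4 and rack_back below 0.012 m or distance between tin4 and gap_front below 0.012 m or distance between tin4 and gap_back below 0.012 m or distance between tin4 and apex below 0.012 m) and (distance between tin5 and rack_front below 0.012 m or distance between tin5 and rack_middle below 0.012 m or distance between tin5 and rack_back below 0.012 m or distance between tin5 and gap_front below 0.012 m or distance between tin5 and gap_back below 0.012 m or distance between tin5 and apex below 0.012 m) and (distance between tin6 and rack_front below 0.012 m or distance between tin6 and rack_middle below 0.012 m or distance between tin6 and rack_back below 0.012 m or distance between tin6 and gap_front below 0.012 m or distance between tin6 and gap_back below 0.012 m or distance between tin6 and apex below 0.012 m)), for 0.2 s.
3. the thermometer is home in the port of the closed hood (value of joint hood below 0.03 rad and horizontal distance between thermometer and hood_port below 0.004 m and z of thermometer in the frame of hood_port below 0.005 m and angle between thermometer's own z axis and vertical below 0.1 rad), for 0.2 s.
At the end, for the whole second after the job is handed in: Every tin present is centred within 12 mm of one of the six pyramid places, the hood is closed (below 0.03 rad), the thermometer is upright (0.1 rad) in the port, within 4 mm of its axis, its shoulder at most 5 mm above the mouth; all released and at rest (all of step 3 and (distance between tin1 and rack_front below 0.012 m or distance between tin1 and rack_middle below 0.012 m or distance between tin1 and rack_back below 0.012 m or distance between tin1 and gap_front below 0.012 m or distance between tin1 and gap_back below 0.012 m or distance between tin1 and apex below 0.012 m) and (distance between tin2 and rack_front below 0.012 m or distance between tin2 and rack_middle below 0.012 m or distance between tin2 and rack_back below 0.012 m or distance between tin2 and gap_front below 0.012 m or distance between tin2 and gap_back below 0.012 m or distance between tin2 and apex below 0.012 m) and (distance between tin3 and rack_front below 0.012 m or distance between tin3 and rack_middle below 0.012 m or distance between tin3 and rack_back below 0.012 m or distance between tin3 and gap_front below 0.012 m or distance between tin3 and gap_back below 0.012 m or distance between tin3 and apex below 0.012 m) and (distance between tin4 and rack_front below 0.012 m or distance between tin4 and rack_middle below 0.012 m or distance between tin4 and rack_back below 0.012 m or distance between tin4 and gap_front below 0.012 m or distance between tin4 and gap_back below 0.012 m or distance between tin4 and apex below 0.012 m) and (distance between tin5 and rack_front below 0.012 m or distance between tin5 and rack_middle below 0.012 m or distance between tin5 and rack_back below 0.012 m or distance between tin5 and gap_front below 0.012 m or distance between tin5 and gap_back below 0.012 m or distance between tin5 and apex below 0.012 m) and (distance between tin6 and rack_front below 0.012 m or distance between tin6 and rack_middle below 0.012 m or distance between tin6 and rack_back below 0.012 m or distance between tin6 and gap_front below 0.012 m or distance between tin6 and gap_back below 0.012 m or distance between tin6 and apex below 0.012 m) and linear speed of each of tin1, tin2, tin3, tin4, tin5, tin6, thermometer below 0.02 m/s); the robot touches nothing.
It fails at once if the hood slams: faster than 1.2 rad/s in the last 0.35 rad of its closing (value of joint hood below 0.35 rad and velocity of joint hood below -1.2 rad/s).
It fails at once if a bystander is moved by more than 40 mm (distance of any of mug, butter_dish, plate, teaspoon, salt, egg_cup from where it was at the start of the episode above 0.04 m).
Of tin1, tin2, tin3, tin4, tin5, tin6 only 4 to 6 are there at a start; the rules pass over those that are not, and their reading is None.
At some moment in a run one of tin1, tin2, tin3, tin4, tin5, tin6 may be knocked a few centimetres aside while the robot is not near it.
Once in a run the grip may slacken for a moment while it holds something.
It also fails if it takes over 210 s, if anything falls off the work surface, if the arm or the gripper's body presses on something with over 40 N, if the wrist force passes 120 N, or if a joint passes its speed limit or range.

ROBOT

A 6-joint arm with a two-finger parallel gripper is mounted at the origin on the work surface. World frame = base frame: x ahead of the robot, y to its left, z up, the work surface at z = 0. Lengths are in mm, angles in degrees, forces in N, time in s.
With the tool pointing down it reaches from about 350 to 850 mm from the base axis. Payload 8.1 kg.
Tool frame: the origin (TCP) lies at the very end of the fingers, on their centre line; the grasp point (between the pads) lies 19 mm behind it (r.grip_depth is the distance from the TCP to the grasp point, in mm); y points along the fingers, z is the direction in which the jaws open and shut, and the axes are right-handed (so a half turn about y gives the same grasp; the last joint's range is limited). The gripper opens to 85 mm and grips with 20 to 120 N. Pads are 22 mm wide; open, the fingers measure 114 mm over their backs; the gripper's body (76 mm by 85 mm) begins 54 mm behind the grasp point. The pads swing forward as they close: fully open they stand 13 mm farther back than shut.
Start: joints at [67.701, 7.471, 85.268, -0, 87.261, -4.893], TCP at [179.467, 572.535, 231.292] pointing down, gripper open.
Joint ranges: [-169.43, 169.43], [-51.17, 129.36], [1.28, 143.12], [-76.62, 256.62], [0, 156.53], [-152.29, 152.29]. Speed limits (degrees/s): [136.94, 136.94, 159.86, 180, 180, 180].

INTERFACE

Orientations are given as [roll, pitch, yaw] about the fixed x, y, z axes, in that order (R = Rz(yaw) Ry(pitch) Rx(roll)).
In Python, from bench import readout, eyes, r gives the robot as it stands. The module is installed in compiled form; this text tells all that it offers.
- The arm moves only by the tool move_arm, never from a script. Its argument "motion" is text: rows parted by semicolons, each of 6 numbers parted by spaces: the shift along the world's x, y, z in cm, then the turn, a rotation vector about the world's x, y, z in degrees. A call has 1 to 10 rows; each row is the pose to reach, as a shift and turn from the pose commanded when the call began; what a row does not reach only later rows make up. A row lasts 1/12 s, in which the tool goes at most 41.7 mm and 7.16 degrees, less where a joint would pass 70% of its speed; a pose out of reach is approached as far as the arm can. A call with a gripper value outside its range is refused whole. "fingers" is the finger opening in cm, from 0 to 8.54, set as the call begins (left out, the last holds). The fingers move at their own pace and stop on an object; "squeeze" is the grip in N (left out, the last holds). Time passes only in rows, so rows that repeat a pose let the fingers close. It gives the time, the measured TCP pose, the force and the opening at its end, in the units of the state.
- readout.sense(): the state, without advancing time (a new reading comes with each control period).
- eyes.snapshot(name): name is "side" or "top" or "wrist"; returns a dict with "image" (420x560x3 uint8, blue, green, red), "fx", "fy", "cx", "cy" (pixels), "world_to_cam" (4x4, takes a point from world to camera coordinates). Camera axes: x right, y down, z forward; pixel columns grow to the right and rows downward; lengths in mm; the calibration is good to about 2 mm. A picture is of the moment at which its call begins. There is no depth.
- r.hand_in(): hands the job in, once; it reports no verdict.
The state is a dict: "time": time; "joint_pos": joint angles; "qd": joint speeds; "joint_efforts": joint torques, N m; "tool_pos": TCP position; "tcp_rot": TCP orientation; "ft_force": force on the tool from outside, world axes, zero at the start; "wrist_torque": the same for the moment, N m; "finger_gap": finger opening in mm.
Only numpy, scipy, OpenCV 4.12 (cv2) and the standard library are available. Lean on these libraries where they do the work, as an engineer would, in place of code of your own. Each camera call takes 0.05 s, during which the arm holds its last target. There are 200 camera calls.

## Working session

There is one attempt and no reset: what is moved stays moved. The work goes in short steps, Python scripts to look and compute and a tool call to move; the robot and the scene stay as the last step left them, time stands still between calls to the robot, and variables do not carry over. Pictures are saved under pics/ and viewed, about 12 in all and at most 16, crops included, and the job is handed in when it is done.

Besides the shell and the picture viewer there is one more tool, called after "Request:" as name(argument=value, ...), one argument or row to a line, values as JSON. move_arm: Moves the arm, as the interface text tells. Its arguments: {"type":"object","properties":{"motion":{"type":"string"},"fingers":{"type":"number"},"squeeze":{"type":"number"}},"required":["motion"]}

```bash
mkdir -p pics; ls; python3 - <<'E'
from bench import readout, eyes, r
import cv2
print(readout.sense())
for n in("side","top"):
    s=eyes.snapshot(n); cv2.imwrite(f"pics/{n}0.png",s["image"])
    print(n,s["fx"],s["fy"],s["cx"],s["cy"],s["world_to_cam"].round(3).tolist())
E
```

```text
pics
{'time': 0.0, 'joint_pos': array([ 6.76985307e+01,  7.51727192e+00,  8.53300074e+01,  1.32636907e-03,
        8.72620007e+01, -4.89285290e+00]), 'qd': array([ 0.05588721,  0.06116537,  0.0696729 ,  0.08117983, -0.06432244,
        0.06265612]), 'joint_efforts': array([ 5.34266001e-04, -5.69392204e+01, -5.00550950e+01, -1.98651405e-04,
        1.44200778e-02, -5.42235125e-05]), 'tool_pos': array([179.2658072 , 572.00701801, 230.21490571]), 'tcp_rot': array([-9.01087688e+01,  1.06406797e-02, -1.74086911e+01]), 'ft_force': array([-0.20031614,  0.38095674,  0.44223432]), 'wrist_torque': array([-0.00563738, -0.02830886, -0.00045545]), 'finger_gap': 85.48559817726974}
side 529.0530816458538 529.0530816458538 285.1603524447748 200.42611374774947 [[0.677, -0.736, 0.012, -353.005], [-0.514, -0.484, -0.708, 363.107], [0.527, 0.473, -0.706, 1473.972], [0.0, 0.0, 0.0, 1.0]]
top 399.45628935708396 399.45628935708396 279.828610059773 217.15505274083034 [[0.005, -1.0, 0.01, 27.676], [-0.992, -0.006, -0.126, 548.369], [0.126, -0.009, -0.992, 1101.874], [0.0, 0.0, 0.0, 1.0]]
```

View pics/top0.png

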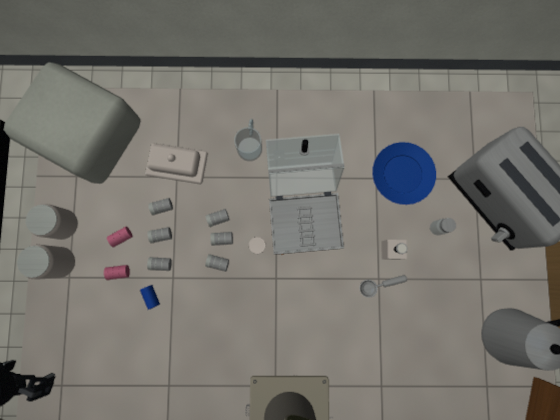

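View pics/side0.png

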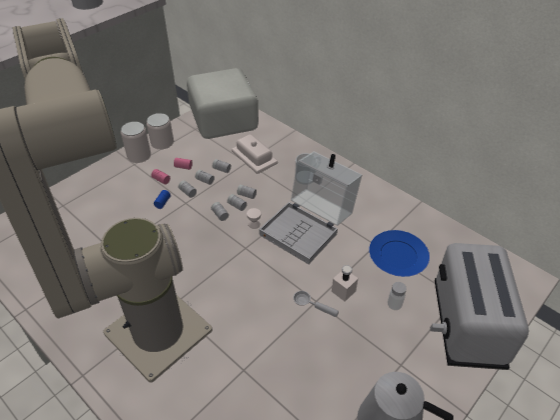

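Candidates in the top view: six grey tins at (162,206), (160,235), (159,264), (217,217), (221,238) and (217,263). The pink ones at (119,236) and (116,271) and the blue one at (150,297) are decoys, and the egg cup is at (257,245). The warmer is at (307,224), with its hood knob at (305,146). The thermometer stands at (399,249).

```bash
cat > h.py <<'E'
import numpy as np, cv2
from bench import readout, eyes, r
def ray(s,u,v):
    M=np.array(s["world_to_cam"]);R=M[:3,:3];t=M[:3,3]
    return -R.T@t, R.T@np.array([(u-s["cx"])/s["fx"],(v-s["cy"])/s["fy"],1.])
def plane(s,u,v,z):
    o,d=ray(s,u,v); return o+d*(z-o[2])/d[2]
def proj(s,p):
    M=np.array(s["world_to_cam"]);c=M[:3,:3]@p+M[:3,3]
    return np.array([s["fx"]*c[0]/c[2]+s["cx"],s["fy"]*c[1]/c[2]+s["cy"]])
def two(s1,p1,s2,p2):
    (o1,d1),(o2,d2)=ray(s1,*p1),ray(s2,*p2)
    A=np.stack([d1,-d2],1);k=np.linalg.lstsq(A,o2-o1,rcond=None)[0]
    a,b=o1+k[0]*d1,o2+k[1]*d2
    return (a+b)/2,np.linalg.norm(a-b)
def tins(s,box=(130,185,240,285)):
    x0,y0,x1,y1=box; im=s["image"][y0:y1,x0:x1].astype(int)
    d=im[...,2]-im[...,0]   # red minus blue: counter is pinkish
    m=((d<6)&(np.abs(d)<25)).astype(np.uint8)*255
    m=cv2.morphologyEx(m,cv2.MORPH_CLOSE,np.ones((3,3)));out=[]
    for c in cv2.findContours(m,cv2.RETR_EXTERNAL,cv2.CHAIN_APPROX_NONE)[0]:
        if cv2.contourArea(c)<80: continue
        (u,v),wh,a=cv2.minAreaRect(c); b=cv2.boxPoints(((u,v),wh,a))+[x0,y0]
        P=np.array([plane(s,*q,18) for q in b])
        e=P[1]-P[0] if np.linalg.norm(P[1]-P[0])>np.linalg.norm(P[2]-P[1]) else P[2]-P[1]
        yaw=np.degrees(np.arctan2(e[1],e[0]))
        out.append((u+x0,v+y0,*P.mean(0)[:2],(yaw)%180,max(wh),min(wh)))
    return out,m
def showtins(s):
    o,_=tins(s)
    for t in o: print(np.round(t,1))
E
python3 - <<'E'
from h import *
s=eyes.snapshot("top"); showtins(s)
im=s["image"]; 
print(im[250,200],im[235,160],im[206,162])
c=cv2.resize(im[120:290,130:440],None,fx=2.58,fy=2.58,interpolation=cv2.INTER_CUBIC)
cv2.imwrite("pics/crop1.png",c)
E
```

```text
[159.  263.5 415.5 372.7  87.1  23.9  12.1]
[216.8 262.3 419.8 209.2  76.4  22.1  12.4]
[221.5 238.  489.1 197.4  90.3  21.   12. ]
[159.3 234.6 497.7 375.3 101.8  23.5  12. ]
[217.1 217.3 548.8 211.5 109.1  21.5  12. ]
[160.3 206.  580.7 376.1 107.2  22.8  11.9]
[128 136 141] [115 117 116] [117 120 119]
```

View pics/crop1.png

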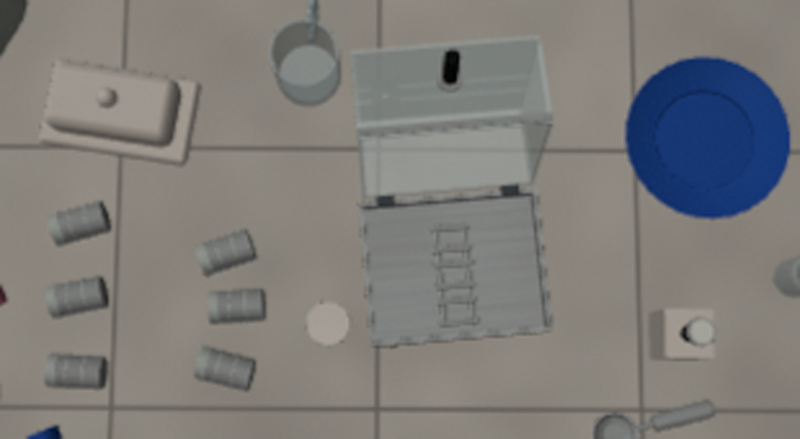

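```bash
python3 - <<'E'
from h import *
s=eyes.snapshot("top"); d=eyes.snapshot("side"); w=eyes.snapshot("wrist")
C=np.array([[373,346],[550,330],[538,195],[362,207]])/2.58+[130,120]
P=np.array([plane(s,*c,31) for c in C]); print(P.round(1)); 
print("ctr",P.mean(0), [np.linalg.norm(P[i]-P[(i+1)%4]).round(1) for i in range(4)])
for a,b in((1,0),(2,3)): e=P[b]-P[a]; print("yaw",np.degrees(np.arctan2(-e[0],e[1])))
for a,b in((0,3),(1,2)): e=P[b]-P[a]; print("yaw",np.degrees(np.arctan2(e[1],e[0])))
def dark(s,box):
    x0,y0,x1,y1=box;m=(s["image"][y0:y1,x0:x1].max(2)<35).astype(np.uint8)
    n,l,st,c=cv2.connectedComponentsWithStats(m)
    for i in range(1,n):
        if st[i,4]>8: print(box,st[i],(c[i]+[x0,y0]).round(1))
dark(s,(285,130,330,160));dark(s,(380,235,420,265));dark(d,(315,145,350,180));dark(d,(330,260,360,290))
M=np.array(w["world_to_cam"]);print("wristcam pos",(-M[:3,:3].T@M[:3,3]).round(1),M[:3,:3].round(3).tolist(),w["fx"],w["cx"],w["cy"])
for p in([0,0,31],): pass
im=d["image"][135:320,230:380];cv2.imwrite("pics/crop2.png",np.hstack([cv2.resize(im,None,fx=3.2,fy=3.2,interpolation=cv2.INTER_CUBIC)]))
E
```

```text
[[ 443.5   45.1   31. ]
 [ 462.1 -149.    31. ]
 [ 612.3 -137.8   31. ]
 [ 597.4   58.4   31. ]]
ctr [528.82168947 -45.81502757  31.        ] [np.float64(194.9), np.float64(150.7), np.float64(196.7), np.float64(154.5)]
yaw 5.463382033345735
yaw 4.346776903924985
yaw 4.93226416619421
yaw 4.253217188609135
(285, 130, 330, 160) [17 10  6 12 60] [304.5 145.5]
(315, 145, 350, 180) [14  9  6 13 43] [331.7 160.3]
(330, 260, 360, 290) [13 14  6  6 26] [345.1 276.7]
wristcam pos [115.7 591.8 374.3] [[0.299, 0.954, -0.001], [0.92, -0.288, 0.265], [0.252, -0.08, -0.964]] 365.0981054592711 280.410807909095 214.2849973728758
```

View pics/crop2.png

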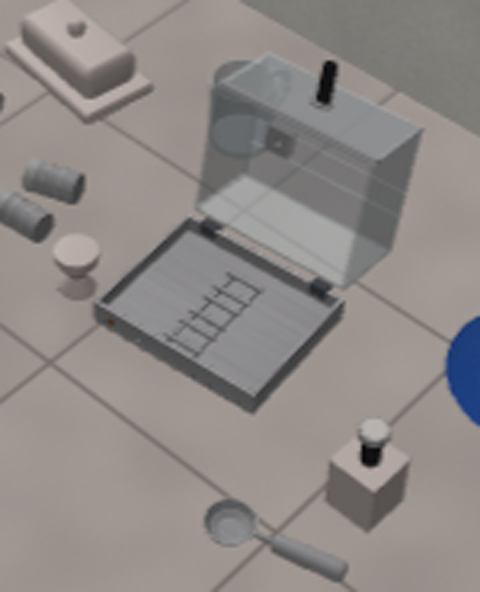

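The tins lie on the left, the pan is at about (529,-46) with yaw of about 4.7°, and the port boss is on the hood's back-left. I'm moving above the first tin, the one at pixel (221,238).

Request:
move_arm(
  motion="15.5 -18.8 0 0 0 9;15.5 -18.8 0 0 0 9;15.5 -18.8 0 0 0 9;15.5 -18.8 0 0 0 9;15.5 -18.8 0 0 0 9;15.5 -18.8 0 0 0 9;15.5 -18.8 0 0 0 9;15.5 -18.8 0 0 0 9",
  fingers=7.6,
  squeeze=40,
)

```text
time: 0.97
tool_pos: [335.8, 383.1, 231.5]
tcp_rot: [-90.0, -0.0, -8.6]
ft_force: [-0.4, 0.3, -0.9]
finger_gap: 76.1
```

Request:
move_arm(
  motion="15.5 -18.7 -8 0 0 8.7;15.5 -18.7 -8 0 0 8.7;15.5 -18.7 -8 0 0 8.7;15.5 -18.7 -8 0 0 8.7;15.5 -18.7 -8 0 0 8.7;15.5 -18.7 -8 0 0 8.7;15.5 -18.7 -8 0 0 8.7;15.5 -18.7 -8 0 0 8.7;15.5 -18.7 -8 0 0 8.7",
)

```text
time: 1.72
tool_pos: [489.0, 198.3, 151.0]
tcp_rot: [-90.0, 0.1, 0.3]
ft_force: [0.5, 0.3, -0.7]
finger_gap: 76.0
```

```bash
cat >> h.py <<'E'
def st():
    s=readout.sense(); print("t",round(s["time"],2),"tcp",s["tool_pos"].round(1),"rpy",s["tcp_rot"].round(1),"F",s["ft_force"].round(1),"gap",round(s["finger_gap"],1)); return s
E
python3 - <<'E'
from h import *
st(); w=eyes.snapshot("wrist"); cv2.imwrite("pics/w1.png",w["image"])
print(proj(w,np.array([489.1,197.4,18])))
E
```

```text
t 1.72 tcp [489.  198.3 151. ] rpy [-90.    0.1   0.3] F [ 0.5  0.3 -0.7] gap 76.0
[280.05282607 203.24406848]
```

View pics/w1.png

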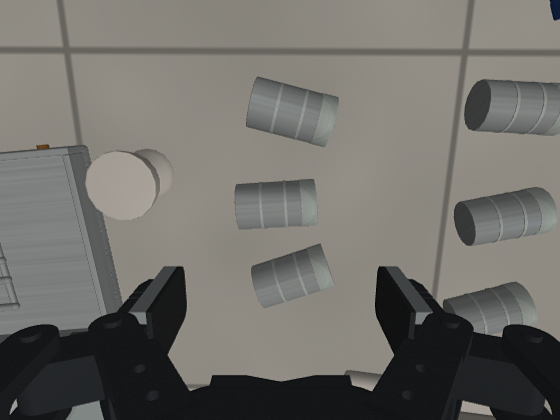

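The wrist view shows the tin at (276,204), close to the predicted (280,203), with clearance to the egg cup at (122,185). Descending to grasp.

Request:
move_arm(
  motion="0 0 -4 0 0 0;0 0 -8 0 0 0;0 0 -12 0 0 0;0 0 -14.6 0 0 0;0 0 -14.6 0 0 0;0 0 -14.6 0 0 0",
)

```text
time: 2.27
tool_pos: [487.6, 198.8, 4.8]
tcp_rot: [-90.0, 0.2, 0.4]
ft_force: [-0.7, 0.2, 0.6]
finger_gap: 75.6
```

Request:
move_arm(
  motion="0 0 0 0 0 0;0 0 0 0 0 0;0 0 0 0 0 0;0 0 0 0 0 0;0 0 0 0 0 0;0 0 0 0 0 0;0 0 0 0 0 0",
  fingers=5,
  squeeze=50,
)

```text
time: 2.85
tool_pos: [492.1, 198.9, 8.7]
tcp_rot: [-89.9, -0.3, 0.3]
ft_force: [-0.7, 2.3, 8.6]
finger_gap: 59.1
```

Request:
move_arm(
  motion="0 0 3 0 0 0;0 0 6 0 0 0;0 0 10 0 0 0;0 0 10 0 0 0",
)

```text
time: 3.18
tool_pos: [495.0, 199.3, 115.5]
tcp_rot: [-89.8, -0.8, 0.3]
ft_force: [1.6, 0.1, 0.0]
finger_gap: 59.1
```

```bash
python3 - <<'E'
from h import *
st(); w=eyes.snapshot("wrist"); cv2.imwrite("pics/w2.png",w["image"])
s=eyes.snapshot("top"); d=eyes.snapshot("side")
T=np.array([[373,346],[550,330],[538,195],[362,207]])/2.58+[130,120]
S=np.array([[95,303],[255,400],[345,298],[190,222]])/3.2+[230,135]
P=[]
for a,b in zip(T,S): p,e=two(s,a,d,b); P.append(p); print(p.round(1),round(e,1))
P=np.array(P);print(P.mean(0))
for n,a,b in(("knob",(304.5,145.5),(331.7,160.3)),):
    print(n,two(s,a,d,b))
E
```

```text
t 3.18 tcp [495.  199.3 115.5] rpy [-89.8  -0.8   0.3] F [1.6 0.1 0. ] gap 59.1
[444.8  44.1  26.1] 3.1
[ 464.2 -152.2   20. ] 4.2
[ 614.4 -139.6   35. ] 7.4
[601.2  57.2  17.9] 4.2
[531.1662776  -47.65753295  24.77350844]
knob (array([707.08958405, -28.02389594, 200.0607057 ]), np.float64(0.020522606941863728))
```

View pics/w2.png

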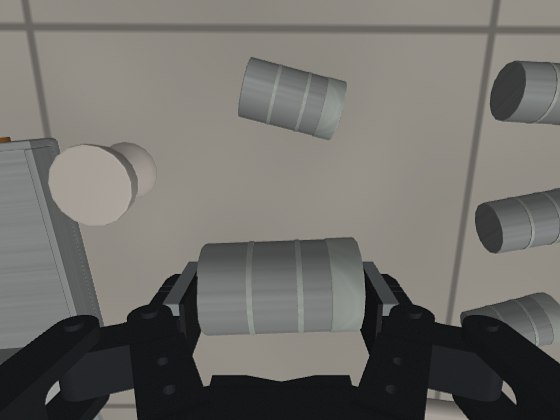

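Request:
move_arm(
  motion="0 0 4 0 0 0;2 -6 8 0 0 2;4 -10 12 0 0 4;8.5 -14 12.5 0 0 4.7;8.5 -18 12.5 0 0 4.7;8.5 -22 12.5 0 0 4.7;8.5 -24.5 12.5 0 0 4.7;8.5 -24.5 12.5 0 0 4.7;8.5 -24.5 12.5 0 0 4.7",
)

```text
time: 4.08
tool_pos: [574.3, -53.6, 229.0]
tcp_rot: [-90.1, 0.1, 4.7]
ft_force: [0.4, 0.4, -2.0]
finger_gap: 59.4
```

```bash
python3 - <<'E'
from h import *
st(); w=eyes.snapshot("wrist"); cv2.imwrite("pics/w3.png",w["image"])
E
```

```text
t 4.08 tcp [574.3 -53.6 229. ] rpy [-90.1   0.1   4.7] F [ 0.4  0.4 -2. ] gap 59.4
```

View pics/w3.png

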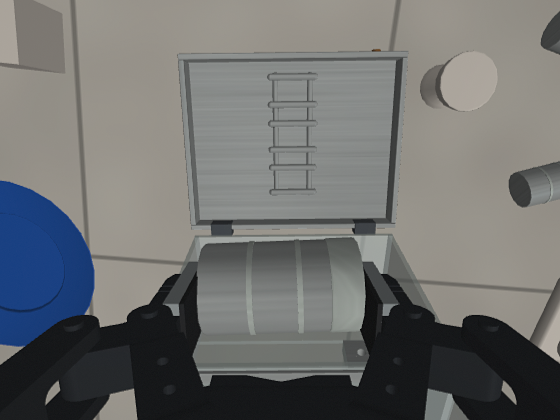

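```bash
python3 - <<'E'
from h import *
w=eyes.snapshot("wrist"); st()
C=[(179.5,53.5),(408,52.5),(395.5,228),(188,228)]
P=np.array([plane(w,*c,31) for c in C]);print(P.round(1),P.mean(0).round(1),[np.linalg.norm(P[i]-P[(i+1)%4]).round(1) for i in range(4)])
e=P[1]-P[0];print(np.degrees(np.arctan2(-e[0],e[1])));e=P[2]-P[3];print(np.degrees(np.arctan2(-e[0],e[1])))
for a,b in((0,3),(1,2)): e=P[b]-P[a]; print("yaw",np.degrees(np.arctan2(e[1],e[0])))
c,sn=np.cos(np.radians(4.7)),np.sin(np.radians(4.7))
for v,off in((90.5,-49),(136.5,-8),(179,33)):
    p=plane(w,292.5,v,22); print("rack",p.round(1),"origin",(p[:2]-off*np.array([c,sn])).round(1))
# held tin
g=w["image"]; print("held ctr", plane(w,281,287,229+9).round(1))
E
```

```text
t 4.18 tcp [573.6 -48.7 228.4] rpy [-89.9   0.2   4.8] F [ 0.1 -0.1 -1.7] gap 59.4
[[ 463.7 -148.3   31. ]
 [ 446.5   48.6   31. ]
 [ 604.6   64.1   31. ]
 [ 621.5 -138.3   31. ]] [534.1 -43.5  31. ] [np.float64(197.6), np.float64(158.8), np.float64(203.1), np.float64(158.1)]
4.97534432550468
4.764396364107924
yaw 3.61352850356358
yaw 5.587551838945979
rack [485.3 -47.8  22. ] origin [534.1 -43.8]
rack [526.1 -44.1  22. ] origin [534.1 -43.4]
rack [566.3 -40.4  22. ] origin [533.4 -43.1]
held ctr [574.3 -51.1 238. ]
```

```bash
python3 - <<'E'
from h import *
w=eyes.snapshot("wrist"); st(); a=cv2.cvtColor(cv2.imread("pics/w3.png"),6); b=cv2.cvtColor(w["image"],6)
# rack template matched in new image
t=a[65:205,255:330]; m=cv2.matchTemplate(b[40:232,170:420],t,cv2.TM_CCOEFF_NORMED);_,s,_,l=cv2.minMaxLoc(m);print(s,l)
du,dv=l[0]+170-255,l[1]+40-65
C=np.array([(179.5,53.5),(408,52.5),(395.5,228),(188,228)])+[du,dv]
P=np.array([plane(w,*c,31) for c in C]);print(P.mean(0).round(1))
c,sn=np.cos(np.radians(4.8)),np.sin(np.radians(4.8))
for v,off in((90.5,-49),(136.5,-8),(179,33)):
    p=plane(w,292.5+du,v+dv,22); print("origin",(p[:2]-off*np.array([c,sn])).round(1))
print("held",plane(w,281,287,238).round(1))
top=eyes.snapshot("top"); showtins(top)
E
```

```text
t 4.23 tcp [573.6 -47.5 228.5] rpy [-89.9   0.2   4.9] F [ 0.1  0.5 -1.6] gap 59.4
0.8794265389442444 (79, 26)
[535.1 -46.8  31. ]
origin [535.1 -47.1]
origin [535.1 -46.9]
origin [534.5 -46.7]
held [574.  -49.1 238. ]
[158.6 263.5 415.6 373.8  87.1  23.2  12.1]
[216.7 262.3 419.9 209.5  76.4  22.3  12.4]
[159.3 234.6 497.7 375.3 101.8  23.5  12. ]
[217.2 217.5 548.3 211.3 109.1  21.5  11.7]
[160.3 206.  580.6 376.1 107.2  22.8  11.8]
```

The pan's origin is at about (534,-47) with yaw 4.8°, from rim corners (179,53), (408,52), (395,228) and (188,228) and the rack wires centred at u=292. Placing the first tin in the back groove.

Request:
move_arm(
  motion="-0.7 0.3 -4 0 0 0;-0.7 0.3 -8 0 0 0;-0.7 0.3 -12 0 0 0;-0.7 0.3 -16 0 0 0;-0.7 0.3 -18.5 0 0 0;-0.7 0.3 -19.9 0 0 0;-0.7 0.3 -19.9 0 0 0;-0.7 0.3 -19.9 0 0 0",
)

```text
time: 4.95
tool_pos: [566.5, -42.6, 30.1]
tcp_rot: [-90.0, 0.1, 5.1]
ft_force: [-0.0, 0.7, -1.6]
finger_gap: 59.1
```

Request:
move_arm(
  motion="0 0 0 0 0 0;0 0 0 0 0 0;0 0 0 0 0 0;0 0 0 0 0 0;0 0 3 0 0 0;0 0 7 0 0 0;0 0 11 0 0 0;0 0 15 0 0 0;0 0 15 0 0 0;0 0 15 0 0 0",
  fingers=7.4,
)

```text
time: 5.78
tool_pos: [570.0, -45.0, 185.8]
tcp_rot: [-90.1, -0.4, 5.0]
ft_force: [0.1, -0.2, -1.1]
finger_gap: 74.1
```

```bash
python3 - <<'E'
from h import *
st(); 
top=eyes.snapshot("top"); showtins(top)
E
```

```text
t 5.78 tcp [570.  -45.  185.8] rpy [-90.1  -0.4   5. ] F [ 0.1 -0.2 -1.1] gap 74.1
[158.6 263.5 415.7 373.8  87.1  23.2  12.1]
[216.8 262.3 419.8 209.2  76.4  22.1  12.4]
[159.4 234.6 497.7 375.1 101.8  23.3  12. ]
[217.2 217.5 548.3 211.3 109.1  21.5  11.7]
[160.3 206.  580.6 376.1 107.2  22.8  11.8]
```

Request:
move_arm(
  motion="-1.9 4 -1 0 0 5;-1.9 8 -3 0 0 10;-1.9 12 -3 0 0 14;-1.9 16 -3 0 0 14;-1.9 20 -3 0 0 14;-1.9 24 -3 0 0 14;-1.9 25.6 -3 0 0 14;-1.9 25.6 -3 0 0 14;-1.9 25.6 -5 0 0 14;-1.9 25.6 -8 0 0 14",
)

```text
time: 6.67
tool_pos: [550.1, 211.9, 102.7]
tcp_rot: [-90.0, -0.2, 19.0]
ft_force: [1.4, 0.4, -0.3]
finger_gap: 74.0
```

Request:
move_arm(
  motion="0 0 -4 0 0 0;0 0 -7 0 0 0;0 0 -9.1 0 0 0;0 0 -9.1 0 0 0;0 0 -9.1 0 0 0",
)

```text
time: 7.08
tool_pos: [546.1, 210.1, 7.8]
tcp_rot: [-90.0, 0.3, 19.0]
ft_force: [0.3, 0.0, 1.0]
finger_gap: 74.0
```

Request:
move_arm(
  motion="0 0 0 0 0 0;0 0 0 0 0 0;0 0 0 0 0 0;0 0 0 0 0 0;0 0 0 0 0 0;0 0 0 0 0 0;0 0 0 0 0 0",
  fingers=5,
)

```text
time: 7.67
tool_pos: [549.8, 211.9, 12.0]
tcp_rot: [-90.0, -0.2, 19.0]
ft_force: [-1.2, -0.6, 7.0]
finger_gap: 59.1
```

Request:
move_arm(
  motion="0 0 4 0 0 0;0 0 8 0 0 0;0 -3 12 0 0 0;-2.2 -7 14 0 0 -4;-2.2 -11 14 0 0 -8;-2.2 -15 14 0 0 -12;-2.2 -19 14 0 0 -14;-2.2 -23 14 0 0 -14;-2.2 -25.9 14 0 0 -14;-2.2 -25.9 14 0 0 -14",
)

```text
time: 8.5
tool_pos: [526.1, -53.4, 150.6]
tcp_rot: [-90.2, -0.0, 4.7]
ft_force: [-1.0, 0.1, -1.6]
finger_gap: 59.0
```

Request:
move_arm(
  motion="0 0 0 0 0 0;0 0 0 0 0 0;0 0 0 0 0 0",
)

```text
time: 8.75
tool_pos: [526.3, -46.4, 150.1]
tcp_rot: [-90.0, 0.0, 5.1]
ft_force: [-0.1, -0.4, -0.8]
finger_gap: 58.4
```

```bash
python3 - <<'E'
from h import *
st(); 
top=eyes.snapshot("top"); showtins(top)
w=eyes.snapshot("wrist"); cv2.imwrite("pics/w4.png",w["image"])
for p in ([485.2,-51.1,37.2],[526,-47.7,37.2],[566.9,-44.2,37.2]): print(proj(w,np.array(p)).round(0))
E
```

```text
t 8.75 tcp [526.3 -46.4 150.1] rpy [-90.    0.    5.1] F [-0.1 -0.4 -0.8] gap 58.4
[158.6 263.4 415.8 373.7  87.   23.2  12.1]
[216.7 262.3 419.9 209.5  76.4  22.3  12.4]
[159.4 234.6 497.7 375.1 101.8  23.3  12. ]
[160.3 206.  580.6 376.1 107.2  22.8  11.8]
[280. 152.]
[279. 209.]
[279. 261.]
```

View pics/w4.png

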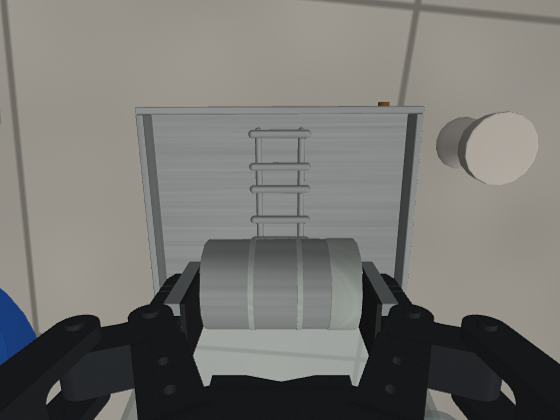

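Front-groove wires at v=133 and 166 match the prediction of about 150, and the held tin is level. Placing it in the middle groove, then fetching the next tin at (420,209), axis 76.4°.

Request:
move_arm(
  motion="0 -0.1 -4 0 0 0;0 -0.1 -8 0 0 0;0 -0.1 -10.5 0 0 0;0 -0.1 -11.8 0 0 0;0 -0.1 -11.8 0 0 0;0 -0.1 -11.8 0 0 0",
)

```text
time: 9.35
tool_pos: [526.3, -47.3, 31.8]
tcp_rot: [-90.0, 0.1, 5.1]
ft_force: [-0.4, -0.6, -1.1]
finger_gap: 58.7
```

Request:
move_arm(
  motion="0 0 0 0 0 0;0 0 0 0 0 0;0 0 0 0 0 0;0 0 0 0 0 0;0 0 3 0 0 0;0 0 7 0 0 0;0 0 11 0 0 0;0 0 13.8 0 0 0;0 0 13.8 0 0 0;0 0 13.8 0 0 0",
  fingers=7.4,
)

```text
time: 10.18
tool_pos: [528.3, -48.9, 173.3]
tcp_rot: [-90.1, -0.3, 5.0]
ft_force: [0.4, 0.1, 0.4]
finger_gap: 74.2
```

```bash
python3 - <<'E'
from h import *
st(); 
top=eyes.snapshot("top"); showtins(top)
E
```

```text
t 10.18 tcp [528.3 -48.9 173.3] rpy [-90.1  -0.3   5. ] F [0.4 0.1 0.4] gap 74.2
[158.6 263.5 415.6 373.8  87.1  23.2  12.1]
[216.8 262.4 419.5 209.2  76.4  22.1  12.1]
[159.2 234.7 497.6 375.6 101.8  23.3  12. ]
[160.3 206.  580.6 376.1 107.2  22.8  11.8]
```

Request:
move_arm(
  motion="-1 3.7 -1 0 0 -5;-2.5 7.4 -2 0 0 -10;-4 11 -2 0 0 -15;-5.5 14.7 -2 0 0 -18.6;-7 18.3 -2 0 0 -18.6;-8.5 22 -2 0 0 -18.6;-10.7 25.8 -2 0 0 -18.6;-10.7 25.8 -2 0 0 -18.6;-10.7 25.8 -4 0 0 -18.6;-10.7 25.8 -7 0 0 -18.6",
)

```text
time: 11.07
tool_pos: [420.4, 211.0, 101.2]
tcp_rot: [-89.9, -0.2, -13.5]
ft_force: [1.1, -0.1, 0.0]
finger_gap: 74.1
```

Request:
move_arm(
  motion="0 0 -4 0 0 0;0 0 -7 0 0 0;0 0 -8.7 0 0 0;0 0 -8.7 0 0 0;0 0 -8.7 0 0 0;0 0 -8.7 0 0 0",
)

```text
time: 11.57
tool_pos: [419.8, 209.5, 13.9]
tcp_rot: [-90.0, -0.0, -13.6]
ft_force: [-0.1, -1.0, 0.5]
finger_gap: 74.0
```

Request:
move_arm(
  motion="0 0 0 0 0 0;0 0 0 0 0 0;0 0 0 0 0 0;0 0 0 0 0 0;0 0 0 0 0 0;0 0 0 0 0 0;0 0 0 0 0 0",
  fingers=5,
)

```text
time: 12.15
tool_pos: [421.3, 210.2, 15.4]
tcp_rot: [-89.9, -0.2, -13.6]
ft_force: [-0.7, -0.2, 7.2]
finger_gap: 58.5
```

Request:
move_arm(
  motion="0 0 4 0 0 0;0 0 8 0 0 0;0 -3 12 0 0 0;1.5 -7 14 0 0 5;3 -11 14 0 0 10;4.5 -15 14 0 0 15;6.5 -19 14 0 0 18.6;6.5 -23 14 0 0 18.6;6.5 -26 14 0 0 18.6;6.5 -26 14 0 0 18.6",
)

```text
time: 12.98
tool_pos: [484.8, -57.1, 154.2]
tcp_rot: [-90.2, -0.1, 4.7]
ft_force: [-0.2, -0.1, -1.8]
finger_gap: 58.8
```

Request:
move_arm(
  motion="0 0 0 0 0 0;0 0 0 0 0 0;0 0 0 0 0 0;0 0 0 0 0 0",
)

```text
time: 13.32
tool_pos: [484.4, -49.0, 153.4]
tcp_rot: [-90.0, -0.0, 5.1]
ft_force: [0.6, 0.3, -1.4]
finger_gap: 59.1
```

```bash
python3 - <<'E'
from h import *
st(); 
top=eyes.snapshot("top"); showtins(top)
w=eyes.snapshot("wrist"); cv2.imwrite("pics/w5.png",w["image"]); print(np.abs(w["image"][240:330,200:360].astype(int)-cv2.imread("pics/w4.png")[240:330,200:360]).mean())
E
```

```text
t 13.32 tcp [484.4 -49.  153.4] rpy [-90.   -0.    5.1] F [ 0.6  0.3 -1.4] gap 59.1
[158.6 263.5 415.7 373.8  87.1  23.2  12.1]
[159.4 234.6 497.7 375.1 101.8  23.3  12. ]
[160.3 206.  580.6 376.1 107.2  22.8  11.8]
4.9060648148148145
```

Request:
move_arm(
  motion="0.1 -0.1 -4 0 0 0;0.1 -0.1 -8 0 0 0;0.1 -0.1 -10.5 0 0 0;0.1 -0.1 -11.7 0 0 0;0.1 -0.1 -11.7 0 0 0;0.1 -0.1 -11.7 0 0 0",
)

```text
time: 13.92
tool_pos: [485.6, -50.8, 36.4]
tcp_rot: [-90.0, 0.0, 5.1]
ft_force: [-0.8, -0.4, -1.1]
finger_gap: 58.8
```

Request:
move_arm(
  motion="0 0 0 0 0 0;0 0 0 0 0 0;0 0 0 0 0 0;0 0 0 0 0 0;0 0 3 0 0 0;0 0 7 0 0 0;0 0 11 0 0 0;0 0 15 0 0 0;0 0 18 0 0 0;0 0 18 0 0 0",
  fingers=7.4,
)

```text
time: 14.75
tool_pos: [489.3, -52.3, 225.0]
tcp_rot: [-90.2, -0.7, 5.0]
ft_force: [0.8, -0.5, 0.9]
finger_gap: 73.7
```

Request:
move_arm(
  motion="2 4 0 0 0 0;5 6 0 0 0 0;8 8 0 0 0 0;9.5 8 0 0 0 0;9.5 8 0 0 0 0;9.5 8 0 0 0 0;9.5 8 0 0 0 0",
)

```text
time: 15.33
tool_pos: [579.8, 28.2, 215.9]
tcp_rot: [-90.0, 0.1, 5.0]
ft_force: [0.1, -1.0, -0.8]
finger_gap: 73.7
```

```bash
python3 - <<'E'
from h import *
st(); 
top=eyes.snapshot("top"); showtins(top)
w=eyes.snapshot("wrist"); im=w["image"].copy()
for p in ([485.2,-51.1,37.2],[526,-47.7,37.2],[566.9,-44.2,37.2]):
    q=proj(w,np.array(p)); print(q.round(0)); cv2.circle(im,tuple(int(x) for x in q),3,(0,0,255),1)
cv2.imwrite("pics/w6.png",im)
E
```

```text
t 15.33 tcp [579.8  28.2 215.9] rpy [-90.    0.1   5. ] F [ 0.1 -1.  -0.8] gap 73.7
[158.7 263.5 415.7 373.7  87.1  23.2  12.1]
[159.4 234.6 497.7 375.1 101.8  23.7  12. ]
[160.3 206.  580.6 376.1 107.2  22.8  11.8]
[196.  71.]
[199. 122.]
[201. 170.]
```

View pics/w6.png

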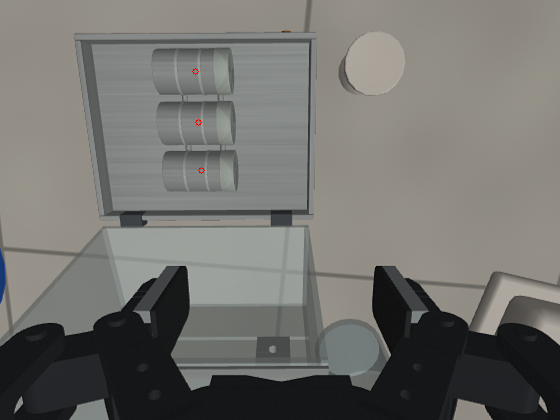

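The bottom row sits on the predicted places (tins at (193,71), (196,123), (200,171), all within about 2 mm). Next is the tin at (581,376), axis 107°.

Request:
move_arm(
  motion="0 4 0 0 0 4;0 8 -1 0 0 8;0 12 -3 0 0 12.2;0 16 -5 0 0 12.2;0 20 -6 0 0 12.2;0 24 -6 0 0 12.2;0 28 -6 0 0 12.2;0 32 -6 0 0 12.2;0 34.8 -6 0 0 12.2;0 34.8 -6 0 0 12.2",
)

```text
time: 16.27
tool_pos: [578.8, 381.7, 156.5]
tcp_rot: [-89.9, -0.0, 17.4]
ft_force: [0.2, 0.1, -0.6]
finger_gap: 74.0
```

Request:
move_arm(
  motion="0 0 -2 0 0 0;0 0 -6 0 0 0;0 0 -10 0 0 0;0 0 -13 0 0 0;0 0 -14.3 0 0 0;0 0 -14.3 0 0 0;0 0 -14.3 0 0 0",
)

```text
time: 16.85
tool_pos: [580.6, 376.0, 14.0]
tcp_rot: [-90.0, 0.0, 17.2]
ft_force: [0.2, -0.5, 0.6]
finger_gap: 74.1
```

Request:
move_arm(
  motion="0 0 0 0 0 0;0 0 0 0 0 0;0 0 0 0 0 0;0 0 0 0 0 0;0 0 0 0 0 0;0 0 0 0 0 0;0 0 0 0 0 0",
  fingers=5,
)

```text
time: 17.43
tool_pos: [583.1, 377.8, 17.5]
tcp_rot: [-89.9, -0.4, 17.2]
ft_force: [1.0, -1.0, 8.4]
finger_gap: 58.7
```

Request:
move_arm(
  motion="0 0 4 0 0 0;0 0 8 0 0 0;0 -3 12 0 0 0;0 -7 16 0 0 0;0 -11 16 0 0 -2;0 -15 16 0 0 -4;-1 -19 16 0 0 -6;-2 -23 16 0 0 -8;-3.4 -27 16 0 0 -10;-3.4 -30 16 0 0 -12.2",
)

```text
time: 18.27
tool_pos: [545.7, 77.1, 174.8]
tcp_rot: [-90.0, -0.1, 4.9]
ft_force: [0.5, 0.0, -2.1]
finger_gap: 58.6
```

Request:
move_arm(
  motion="0 -4 0 0 0 0;0 -8 0 0 0 0;0 -12.2 0 0 0 0;0 -12.2 0 0 0 0;0 -12.2 0 0 0 0;0 -12.2 0 0 0 0;0 -12.2 0 0 0 0;0 -12.2 0 0 0 0",
)

```text
time: 18.93
tool_pos: [546.8, -42.0, 173.6]
tcp_rot: [-90.0, -0.0, 5.1]
ft_force: [-0.4, -0.4, -1.8]
finger_gap: 58.5
```

```bash
python3 - <<'E'
from h import *
st(); 
top=eyes.snapshot("top"); showtins(top)
w=eyes.snapshot("wrist"); cv2.imwrite("pics/w7.png",w["image"]); print(np.abs(w["image"][240:330,200:360].astype(int)-cv2.imread("pics/w4.png")[240:330,200:360]).mean())
E
```

```text
t 18.93 tcp [546.8 -42.  173.6] rpy [-90.   -0.    5.1] F [-0.4 -0.4 -1.8] gap 58.5
[158.7 263.5 415.7 373.7  87.1  23.2  12.1]
[159.3 234.6 497.7 375.3 101.8  23.5  12. ]
16.007384259259258
```

```bash
python3 - <<'E'
import cv2,numpy as np
a=cv2.imread("pics/w4.png",0);b=cv2.imread("pics/w7.png",0)
def edges(g):
    # tin outline rows at three columns, strongest vertical gradients
    s=np.abs(cv2.Sobel(g,cv2.CV_32F,0,1))
    return [(c,int(200+s[200:270,c-3:c+4].sum(1).argmax()),int(305+s[305:350,c-3:c+4].sum(1).argmax())) for c in (225,275,320,345)]
print(edges(a),edges(b)); 
for n in("w5",): print(edges(cv2.imread(f"pics/{n}.png",0)))
E
```

```text
[(225, 239, 329), (275, 215, 329), (320, 238, 329), (345, 238, 330)] [(225, 230, 317), (275, 203, 316), (320, 230, 317), (345, 229, 318)]
[(225, 238, 338), (275, 215, 338), (320, 238, 338), (345, 237, 338)]
```

```bash
python3 - <<'E'
from h import *
w=eyes.snapshot("wrist");t=st()["tool_pos"]
for dz in(0,4,8): 
    p=plane(w,281,273.5,t[2]+dz)-t; a=plane(w,281,230,t[2]+dz);b=plane(w,281,317,t[2]+dz)
    print(dz,p.round(1),np.linalg.norm(a-b).round(1), "w4-like",(plane(w,281,284,t[2]+dz)-t).round(1))
E
```

```text
t 19.08 tcp [546.7 -42.4 173.3] rpy [-90.    0.    5.1] F [-0.2  0.7 -2.2] gap 58.7
0 [-1.2 -0.3  0. ] 40.3 w4-like [3.7 0.1 0. ]
4 [-3.  -0.5  4. ] 39.2 w4-like [ 1.8 -0.   4. ]
8 [-4.8 -0.6  8. ] 38.1 w4-like [-0.2 -0.2  8. ]
```

Request:
move_arm(
  motion="0.25 -0.1 -3 0 0 0;0.25 -0.1 -6 0 0 0;0.25 -0.1 -9 0 0 0;0.25 -0.1 -10 0 0 0;0.25 -0.1 -10.6 0 0 0;0.25 -0.1 -10.8 0 0 0;0.25 -0.1 -10.8 0 0 0;0.25 -0.1 -10.8 0 0 0",
)

```text
time: 19.75
tool_pos: [549.5, -43.9, 66.5]
tcp_rot: [-90.0, -0.0, 5.0]
ft_force: [-3.6, 2.5, 3.7]
finger_gap: 58.8
```

Request:
move_arm(
  motion="0 0 0 0 0 0;0 0 0 0 0 0;0 0 0 0 0 0;0 0 0 0 0 0;0 0 0 0 0 0;0 0 3 0 0 0;0 0 7 0 0 0;0 0 11 0 0 0;0 0 15 0 0 0;0 0 15 0 0 0",
  fingers=7,
)

```text
time: 20.58
tool_pos: [553.6, -45.4, 225.7]
tcp_rot: [-90.2, -0.8, 5.0]
ft_force: [0.6, -0.3, 2.0]
finger_gap: 69.8
```

Request:
move_arm(
  motion="0.5 3 0 0 0 0;2 6 0 0 0 0;3 8 0 0 0 0;3 8 0 0 0 0;3 8 0 0 0 0;3 8 0 0 0 0",
)

```text
time: 21.08
tool_pos: [578.9, 35.1, 214.9]
tcp_rot: [-90.0, 0.0, 5.0]
ft_force: [0.1, 0.8, -0.6]
finger_gap: 70.0
```

```bash
python3 - <<'E'
from h import *
st(); 
top=eyes.snapshot("top"); showtins(top)
w=eyes.snapshot("wrist"); im=w["image"].copy()
for p in ([485.2,-51.1,37.2],[526,-47.7,37.2],[505.6,-49.4,66.8],[546.5,-46,66.8]):
    q=proj(w,np.array(p)); print(q.round(0)); cv2.circle(im,tuple(int(x) for x in q),3,(0,0,255),1)
cv2.imwrite("pics/w8.png",im)
E
```

```text
t 21.08 tcp [578.9  35.1 214.9] rpy [-90.   0.   5.] F [ 0.1  0.8 -0.6] gap 70.0
[158.9 263.5 415.6 373.   87.1  23.7  12.1]
[159.3 234.7 497.6 375.4 103.1  23.5  11.8]
[188.  71.]
[191. 123.]
[180.  96.]
[183. 150.]
```

View pics/w8.png

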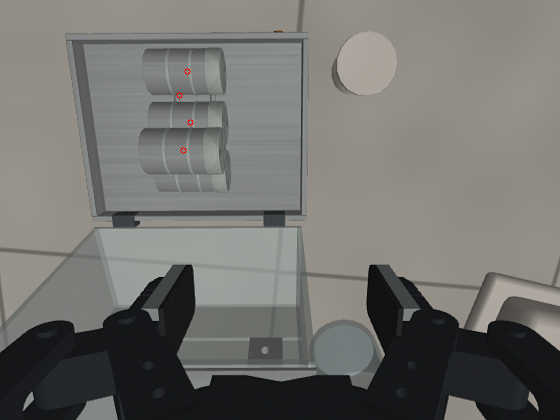

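Tin 4 sits in the back gap (180,150) as predicted. Fetching the tin at (497.6,375).

Request:
move_arm(
  motion="-0.5 4 0 0 0 2;-1 8 -1 0 0 4;-2 12 -3 0 0 7;-3 16 -5 0 0 7;-4 20 -7 0 0 7;-5.5 24 -8 0 0 7;-7 28 -8 0 0 7;-8.1 32 -8 0 0 7;-8.1 34.2 -8 0 0 7;-8.1 34.2 -8 0 0 7",
  fingers=7.4,
)

```text
time: 22.02
tool_pos: [496.3, 382.6, 135.2]
tcp_rot: [-89.9, -0.0, 12.2]
ft_force: [0.3, -1.1, 0.1]
finger_gap: 73.7
```

Request:
move_arm(
  motion="0 0 -2 0 0 0;0 0 -6 0 0 0;0 0 -10 0 0 0;0 0 -12.2 0 0 0;0 0 -12.2 0 0 0;0 0 -12.2 0 0 0;0 0 -12.2 0 0 0",
)

```text
time: 22.6
tool_pos: [499.8, 377.6, 15.5]
tcp_rot: [-89.9, -0.2, 11.9]
ft_force: [1.1, 1.1, 1.3]
finger_gap: 74.0
```

Request:
move_arm(
  motion="0 0 0 0 0 0;0 0 0 0 0 0;0 0 0 0 0 0;0 0 0 0 0 0;0 0 0 0 0 0;0 0 0 0 0 0;0 0 0 0 0 0",
  fingers=5,
)

```text
time: 23.18
tool_pos: [500.8, 378.7, 17.0]
tcp_rot: [-89.9, -0.3, 12.0]
ft_force: [0.6, -1.7, 7.5]
finger_gap: 58.8
```

Request:
move_arm(
  motion="0 0 4 0 0 0;0 0 8 0 0 0;0 -3 12 0 0 0;0 -7 16 0 0 0;0 -11 16 0 0 -2;0 -15 16 0 0 -4;0 -19 16 0 0 -6;1 -23 16 0 0 -7;1 -27 16 0 0 -7;1 -30 16 0 0 -7",
)

```text
time: 24.02
tool_pos: [508.7, 75.5, 175.2]
tcp_rot: [-90.0, -0.2, 5.0]
ft_force: [1.4, -1.1, -1.0]
finger_gap: 58.5
```

Request:
move_arm(
  motion="0 -4 0 0 0 0;0 -8 0 0 0 0;0 -12.5 0 0 0 0;0 -12.5 0 0 0 0;0 -12.5 0 0 0 0;0 -12.5 0 0 0 0;0 -12.5 0 0 0 0;0 -12.5 0 0 0 0",
)

```text
time: 24.68
tool_pos: [508.3, -46.1, 173.6]
tcp_rot: [-90.0, -0.0, 5.1]
ft_force: [0.6, -0.4, -1.9]
finger_gap: 58.7
```

```bash
cat >> h.py <<'E'
def held(s,t):
    g=cv2.cvtColor(s["image"],cv2.COLOR_BGR2GRAY);e=np.abs(cv2.Sobel(g,cv2.CV_32F,0,1))
    a=np.median([222+e[222:260,c-3:c+4].sum(1).argmax() for c in(215,230,320,345)]);b=np.median([300+e[300:350,c-3:c+4].sum(1).argmax() for c in(215,230,320,345)])
    for dz in(0,3,6): print("held rows",a,b,"dz",dz,(plane(s,281,(a+b)/2,t[2]+dz)-t).round(1),np.linalg.norm(plane(s,281,a,t[2]+dz)-plane(s,281,b,t[2]+dz)).round(1))
E
python3 - <<'E'
from h import *
t=st()["tool_pos"]
top=eyes.snapshot("top"); showtins(top)
w=eyes.snapshot("wrist");held(w,t)
E
```

```text
t 24.68 tcp [508.3 -46.1 173.6] rpy [-90.   -0.    5.1] F [ 0.6 -0.4 -1.9] gap 58.7
[158.6 263.5 415.8 373.8  87.1  23.3  12.1]
held rows 228.0 328.0 dz 0 [ 0.8 -0.3  0. ] 46.7
held rows 228.0 328.0 dz 3 [-0.6 -0.5  3. ] 45.7
held rows 228.0 328.0 dz 6 [-2.1 -0.6  6. ] 44.7
```

Request:
move_arm(
  motion="0 0 -3 0 0 0;0 0 -6 0 0 0;0 0 -9 0 0 0;0 0 -10 0 0 0;0 0 -10.6 0 0 0;0 0 -10.8 0 0 0;0 0 -10.8 0 0 0;0 0 -10.8 0 0 0",
)

```text
time: 25.45
tool_pos: [508.8, -47.4, 66.3]
tcp_rot: [-90.0, -0.1, 5.0]
ft_force: [0.7, 0.1, -0.5]
finger_gap: 58.3
```

Request:
move_arm(
  motion="0 0 0 0 0 0;0 0 0 0 0 0;0 0 0 0 0 0;0 0 0 0 0 0;0 0 0 0 0 0;0 0 3 0 0 0;0 0 7 0 0 0;0 0 11 0 0 0;0 0 15 0 0 0;0 0 15 0 0 0",
  fingers=7,
)

```text
time: 26.28
tool_pos: [512.5, -48.4, 225.2]
tcp_rot: [-90.2, -0.8, 5.0]
ft_force: [1.1, -0.1, 1.5]
finger_gap: 69.9
```

Request:
move_arm(
  motion="2 3 0 0 0 0;5 6 0 0 0 0;7 8 0 0 0 0;7 8 0 0 0 0;7 8 0 0 0 0;7 8 0 0 0 0",
)

```text
time: 26.78
tool_pos: [577.7, 32.3, 214.8]
tcp_rot: [-90.0, 0.1, 5.0]
ft_force: [0.6, -0.3, -0.1]
finger_gap: 69.6
```

```bash
python3 - <<'E'
from h import *
st(); 
top=eyes.snapshot("top"); showtins(top)
w=eyes.snapshot("wrist"); im=w["image"].copy()
for p in ([485.2,-51.1,37.2],[526,-47.7,37.2],[505.6,-49.4,66.8],[546.5,-46,66.8]):
    q=proj(w,np.array(p)); print(q.round(0)); cv2.circle(im,tuple(int(x) for x in q),3,(0,0,255),1)
cv2.imwrite("pics/w9.png",im[20:240,:400])
E
```

```text
t 26.78 tcp [577.7  32.3 214.8] rpy [-90.    0.1   5. ] F [ 0.6 -0.3 -0.1] gap 69.6
[158.6 263.5 415.7 373.7  87.   23.2  12. ]
[191.  73.]
[194. 124.]
[183.  98.]
[187. 152.]
```

View pics/w9.png

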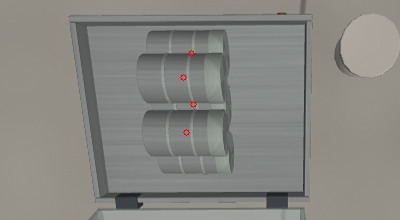

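Both second-row tins are seated. Now the last tin, for the apex.

Request:
move_arm(
  motion="-1.5 3.5 0 0 0 -2;-3 7 -1 0 0 -4;-4.5 10.5 -2 0 0 -6;-6.5 14 -3 0 0 -8;-8 17.5 -4 0 0 -8;-10 21 -5 0 0 -8;-11.5 24.5 -6 0 0 -8;-13.5 28.5 -7 0 0 -8;-15 32 -8 0 0 -8;-16.2 34.3 -8 0 0 -8",
  fingers=7.4,
)

```text
time: 27.72
tool_pos: [413.7, 376.5, 133.5]
tcp_rot: [-90.0, 0.1, -3.0]
ft_force: [0.4, 0.1, -0.0]
finger_gap: 74.1
```

Request:
move_arm(
  motion="0 0 0 0 0 0;0 0 -3 0 0 0;0 0 -7 0 0 0;0 0 -11 0 0 0;0 0 -12.2 0 0 0;0 0 -12.2 0 0 0;0 0 -12.2 0 0 0;0 0 -12.2 0 0 0",
)

```text
time: 28.38
tool_pos: [418.2, 376.4, 16.3]
tcp_rot: [-89.9, -0.2, -3.0]
ft_force: [0.6, 0.4, 1.0]
finger_gap: 74.1
```

Request:
move_arm(
  motion="0 0 0 0 0 0;0 0 0 0 0 0;0 0 0 0 0 0;0 0 0 0 0 0;0 0 0 0 0 0;0 0 0 0 0 0;0 0 0 0 0 0",
  fingers=5,
)

```text
time: 28.97
tool_pos: [418.5, 376.9, 16.8]
tcp_rot: [-89.8, -0.3, -3.0]
ft_force: [0.5, -1.4, 7.4]
finger_gap: 58.6
```

Request:
move_arm(
  motion="0 0 4 0 0 0;0 0 8 0 0 0;1 -3 12 0 0 0;2 -6.5 16 0 0 2;3 -10 18 0 0 4;4 -14 18 0 0 6;5 -18 18 0 0 8;6 -22 18 0 0 8;7 -26 18 0 0 8;8 -29.5 18 0 0 8",
)

```text
time: 29.8
tool_pos: [494.1, 89.1, 195.7]
tcp_rot: [-90.0, -0.2, 5.0]
ft_force: [1.1, 0.8, -1.0]
finger_gap: 58.7
```

Request:
move_arm(
  motion="1 -4 0 0 0 0;2 -8 0 0 0 0;3.3 -12.6 0 0 0 0;3.3 -12.6 0 0 0 0;3.3 -12.6 0 0 0 0;3.3 -12.6 0 0 0 0;3.3 -12.6 0 0 0 0;3.3 -12.6 0 0 0 0;3.3 -12.6 0 0 0 0",
)

```text
time: 30.55
tool_pos: [526.2, -33.7, 193.5]
tcp_rot: [-90.0, -0.0, 5.1]
ft_force: [-0.2, 0.1, -1.0]
finger_gap: 58.3
```

```bash
python3 - <<'E'
from h import *
t=st()["tool_pos"]
top=eyes.snapshot("top"); showtins(top)
E
```

```text
t 30.55 tcp [526.2 -33.7 193.5] rpy [-90.   -0.    5.1] F [-0.2  0.1 -1. ] gap 58.3
```

Request:
move_arm(
  motion="0.25 -1.4 0 0 0 0;0.25 -1.4 -3 0 0 0;0.25 -1.4 -6 0 0 0;0.25 -1.4 -8 0 0 0;0.25 -1.4 -9 0 0 0;0.25 -1.4 -9.5 0 0 0;0.25 -1.4 -9.7 0 0 0;0.25 -1.4 -9.7 0 0 0;0.25 -1.4 -9.7 0 0 0",
)

```text
time: 31.35
tool_pos: [529.9, -49.1, 97.9]
tcp_rot: [-90.0, -0.1, 5.0]
ft_force: [-0.3, -0.0, -0.7]
finger_gap: 58.6
```

```bash
python3 - <<'E'
from h import *
t=st()["tool_pos"]
E
```

```text
t 31.35 tcp [529.9 -49.1  97.9] rpy [-90.   -0.1   5. ] F [-0.3 -0.  -0.7] gap 58.6
```

Request:
move_arm(
  motion="-0.1 0.1 -0.1 0 0 0;-0.1 0.1 -0.15 0 0 0;-0.1 0.1 -0.15 0 0 0;-0.1 0.1 -0.15 0 0 0",
)

```text
time: 31.68
tool_pos: [528.3, -48.1, 95.7]
tcp_rot: [-90.0, -0.1, 5.0]
ft_force: [-1.8, 0.4, 3.5]
finger_gap: 58.4
```

Request:
move_arm(
  motion="0 0 0 0 0 0;0 0 0 0 0 0;0 0 0 0 0 0;0 0 0 0 0 0;0 0 0 0 0 0;0 0 3 0 0 0;0 0 7 0 0 0;0 0 11 0 0 0;0 0 13 0 0 0;0 0 13 0 0 0",
  fingers=7,
)

```text
time: 32.52
tool_pos: [531.0, -48.7, 231.7]
tcp_rot: [-90.2, -0.6, 5.0]
ft_force: [1.1, -0.0, 0.3]
finger_gap: 69.9
```

Request:
move_arm(
  motion="2 3 1 0 0 0;4 6 3 0 0 0;5 8 3 0 0 0;5 8 3 0 0 0;5 8 3 0 0 0;5 8 3 0 0 0",
)

```text
time: 33.02
tool_pos: [577.1, 31.7, 253.5]
tcp_rot: [-90.0, 0.1, 5.0]
ft_force: [0.2, -0.6, -0.4]
finger_gap: 69.7
```

```bash
python3 - <<'E'
from h import *
st(); 
w=eyes.snapshot("wrist"); im=w["image"].copy()
for p in ([526,-47.7,96.4],[505.6,-49.4,66.8],[546.5,-46,66.8]):
    q=proj(w,np.array(p)); print(q.round(0)); cv2.circle(im,tuple(int(x) for x in q),3,(0,0,255),1)
top=eyes.snapshot("top"); side=eyes.snapshot("side"); 
c=cv2.resize(side["image"][140:260,250:380],None,fx=3,fy=3,interpolation=cv2.INTER_CUBIC)
a=np.zeros((420,800,3),np.uint8);a[:,:400]=im[:,100:500];a[:360,405:795]=c
cv2.imwrite("pics/w10.png",a)
for nm,s,box in(("top",top,(285,130,330,160)),("side",side,(315,140,350,180))):
    x0,y0,x1,y1=box;m=(s["image"][y0:y1,x0:x1].max(2)<35)
    v,u=np.nonzero(m);pts=np.stack([u+x0,v+y0],1).astype(np.float32);print(nm,len(u),pts.mean(0),cv2.minAreaRect(pts))
E
```

```text
t 33.02 tcp [577.1  31.7 253.5] rpy [-90.    0.1   5. ] F [ 0.2 -0.6 -0.4] gap 69.7
[188. 126.]
[195. 101.]
[198. 149.]
top 0 [nan nan] ((0.0, 0.0), (0.0, 0.0), 0.0)
side 40 [331.625 160.2  ] ((331.59613037109375, 160.0192413330078), (3.1378581523895264, 11.96308422088623), 11.309932708740234)<stdin>:12: RuntimeWarning: Mean of empty slice.
  ret = um.true_divide(
```

View pics/w10.png

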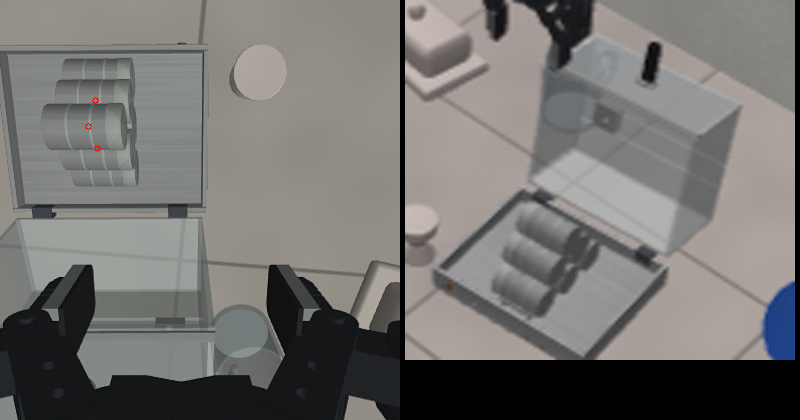

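The pyramid is complete: the apex tin at (185,127) in the crop matches the predicted (188,126). Now moving over the hood knob at about (709,-31), z about 207.

Request:
move_arm(
  motion="3 -1.5 2 0 0 0;6 -3 2 0 0 0;9 -4.5 2 0 0 0;12 -6.2 2 0 0 0;12 -6.2 2 0 0 0;12 -6.2 2 0 0 0;12 -6.2 2 0 0 0",
  fingers=6,
)

```text
time: 33.75
tool_pos: [697.2, -30.7, 274.1]
tcp_rot: [-90.0, 0.1, 4.9]
ft_force: [0.1, 0.5, 0.7]
finger_gap: 59.9
```

```bash
python3 - <<'E'
from h import *
st(); 
w=eyes.snapshot("wrist"); im=w["image"].copy()
q=proj(w,np.array([709.6,-32.3,207.6])); print(q); cv2.circle(im,tuple(int(x) for x in q),3,(0,0,255),1)
q=proj(w,np.array([713,-32,223])); print(q); cv2.circle(im,tuple(int(x) for x in q),3,(0,255,0),1)
cv2.imwrite("pics/w11.png",im)
E
```

```text
t 33.75 tcp [697.2 -30.7 274.1] rpy [-90.    0.1   4.9] F [0.1 0.5 0.7] gap 59.9
[277.20798877 248.09793454]
[276.99375681 263.16185041]
```

View pics/w11.png

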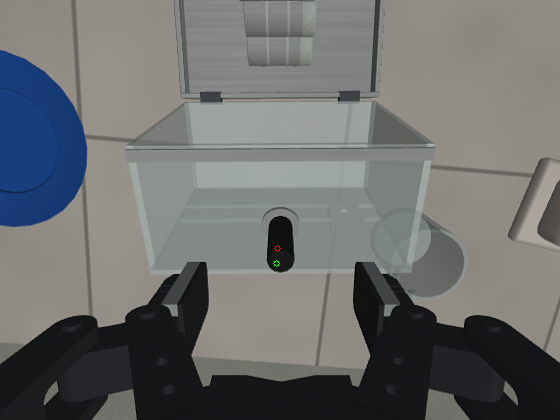

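The knob tip at (281,262) is about 2 mm toward +y of the prediction. Descending to grip it.

Request:
move_arm(
  motion="1.4 0 0 0 0 0;1.4 0 -3 0 0 0;1.4 0 -6 0 0 0;1.4 0 -8.2 0 0 0;1.4 0 -8.2 0 0 0;1.4 0 -8.2 0 0 0;1.4 0 -8.2 0 0 0",
)

```text
time: 34.38
tool_pos: [712.3, -29.8, 195.9]
tcp_rot: [-90.0, -0.2, 5.0]
ft_force: [0.4, -0.2, 0.9]
finger_gap: 60.1
```

Request:
move_arm(
  motion="0 0 0 0 0 0;0 0 0 0 0 0;0 0 0 0 0 0;0 0 0 0 0 0;0 0 0 0 0 0;0 0 0 0 0 0;0 0 0 0 0 0;0 0 0 0 0 0;0 0 0 0 0 0;0 0 0 0 0 0",
  fingers=0.8,
  squeeze=40,
)

```text
time: 35.22
tool_pos: [712.8, -29.6, 194.3]
tcp_rot: [-90.0, -0.2, 5.0]
ft_force: [0.7, 3.9, 5.9]
finger_gap: 14.7
```

```bash
python3 - <<'E'
from h import *
t=st()["tool_pos"]
H=np.array([616.7,-38.9,32]);ax=np.array([np.cos(np.radians(4.8)),np.sin(np.radians(4.8))])
g=t+[0,0,19]; h=(g[:2]-H[:2])@ax; v=g[2]-H[2]; R=np.hypot(h,v); p0=np.degrees(np.arctan2(v,h)); pc=np.degrees(np.arctan2(55,-np.sqrt(R*R-55**2)))
print("R",R,"phi",p0,pc,"theta",pc-p0)
prev=0
for a in np.r_[np.arange(4,100,4),pc-p0]:
    if a>pc-p0: break
    p=np.radians(p0+a); d=R*np.cos(p)-h
    print(round(a,1),(np.r_[d*ax, R*np.sin(p)-v]/10).round(2))
E
```

```text
t 35.22 tcp [712.8 -29.6 194.3] rpy [-90.   -0.2   5. ] F [0.7 3.9 5.9] gap 14.7
R 205.39911734737493 phi 61.975444687669416 164.46830756482163 theta 102.49286287715222
4.0 [-1.28 -0.11  0.63]
8.0 [-2.61 -0.22  1.17]
12.0 [-3.97 -0.33  1.61]
16.0 [-5.35 -0.45  1.96]
20.0 [-6.76 -0.57  2.21]
24.0 [-8.18 -0.69  2.36]
28.0 [-9.61 -0.81  2.41]
32.0 [-11.04  -0.93   2.36]
36.0 [-12.46  -1.05   2.21]
40.0 [-13.86  -1.16   1.96]
44.0 [-15.25  -1.28   1.62]
48.0 [-16.61  -1.39   1.17]
52.0 [-17.93  -1.51   0.64]
56.0 [-1.922e+01 -1.610e+00  1.000e-02]
60.0 [-20.46  -1.72  -0.71]
64.0 [-21.64  -1.82  -1.51]
68.0 [-22.77  -1.91  -2.39]
72.0 [-23.83  -2.    -3.35]
76.0 [-24.82  -2.08  -4.38]
80.0 [-25.74  -2.16  -5.48]
84.0 [-26.58  -2.23  -6.64]
88.0 [-27.34  -2.3   -7.85]
92.0 [-28.01  -2.35  -9.12]
96.0 [-28.59  -2.4  -10.43]
102.5 [-29.34  -2.46 -12.63]
```

Request:
move_arm(
  motion="-1.3 -0.1 0.6 0 0 0;-2.6 -0.2 1.2 0 0 0;-4 -0.3 1.6 0 0 0;-5.3 -0.4 2 0 0 0;-6.8 -0.6 2.2 0 0 0;-8.2 -0.7 2.4 0 0 0;-9.6 -0.8 2.4 0 0 0;-11 -0.9 2.4 0 0 0;-12.5 -1 2.2 0 0 0;-13.9 -1.2 2 0 0 0",
)

```text
time: 36.05
tool_pos: [573.1, -42.5, 213.0]
tcp_rot: [-90.0, -0.2, 5.0]
ft_force: [6.6, 1.5, -4.3]
finger_gap: 14.9
```

```bash
python3 - <<'E'
from h import *
t=st()["tool_pos"]
s=eyes.snapshot("side");cv2.imwrite("pics/s2.png",cv2.resize(s["image"][110:270,240:400],None,fx=3,fy=3,interpolation=cv2.INTER_CUBIC))
E
```

```text
t 36.05 tcp [573.1 -42.5 213. ] rpy [-90.   -0.2   5. ] F [ 6.6  1.5 -4.3] gap 14.9
```

View pics/s2.png

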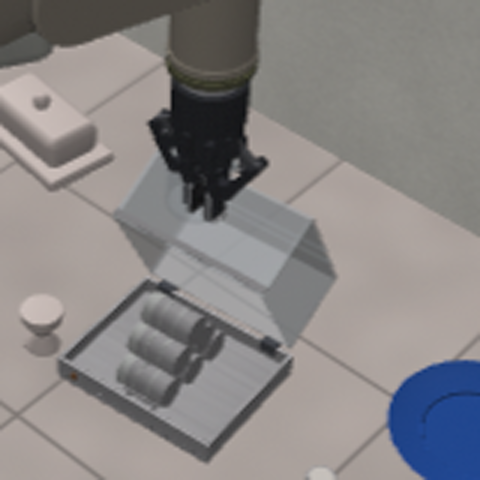

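The hood follows the gripped knob well. Continuing, and slowing for the end.

Request:
move_arm(
  motion="-1.4 -0.1 -0.3 0 0 0;-2.7 -0.2 -0.8 0 0 0;-4.1 -0.3 -1.3 0 0 0;-5.4 -0.4 -2 0 0 0;-6.6 -0.5 -2.7 0 0 0;-7.8 -0.6 -3.5 0 0 0;-8.9 -0.7 -4.3 0 0 0;-10 -0.8 -5.3 0 0 0;-11 -0.9 -6.3 0 0 0;-11.9 -1 -7.4 0 0 0",
)

```text
time: 36.93
tool_pos: [454.4, -53.5, 139.7]
tcp_rot: [-90.2, -0.1, 5.0]
ft_force: [1.7, -3.7, 3.0]
finger_gap: 14.5
```

Request:
move_arm(
  motion="-0.4 0 -0.6 0 0 0;-0.8 0 -1.2 0 0 0;-1.2 -0.1 -1.8 0 0 0;-1.6 -0.1 -2.4 0 0 0;-2 -0.1 -3 0 0 0;-2.3 -0.2 -3.6 0 0 0;-2.6 -0.2 -4.3 0 0 0;-2.9 -0.2 -5 0 0 0;-3.1 -0.3 -5.6 0 0 0;-3.3 -0.3 -6.2 0 0 0",
)

```text
time: 37.77
tool_pos: [421.1, -56.5, 77.1]
tcp_rot: [-90.1, -0.0, 5.0]
ft_force: [1.4, -8.4, 0.7]
finger_gap: 14.4
```

```bash
python3 - <<'E'
from h import *
t=st()["tool_pos"]
H=np.array([616.7,-38.9,32]);ax=np.array([np.cos(np.radians(4.8)),np.sin(np.radians(4.8))])
g=t+[0,0,19]; h=(g[:2]-H[:2])@ax; v=g[2]-H[2]; print(h,v,np.hypot(h,v))
E
```

```text
t 37.77 tcp [421.1 -56.5  77.1] rpy [-90.1  -0.    5. ] F [ 1.4 -8.4  0.7] gap 14.4
-196.40496895956676 64.05934569333908 206.5877818329707
```

Request:
move_arm(
  motion="0 0 -0.2 0 0 0;-0.1 0 -0.4 0 0 0;-0.1 0 -0.6 0 0 0;-0.1 0 -0.8 0 0 0;-0.2 0 -0.9 0 0 0;-0.2 0 -0.9 0 0 0",
)

```text
time: 38.27
tool_pos: [418.8, -56.7, 67.8]
tcp_rot: [-90.2, 0.0, 5.0]
ft_force: [-0.7, -9.6, -0.6]
finger_gap: 14.7
```

Request:
move_arm(
  motion="0 0 -0.1 0 0 0;0 0 -0.2 0 0 0;0 0 -0.3 0 0 0;0 0 -0.3 0 0 0;0 0 -0.3 0 0 0",
)

```text
time: 38.68
tool_pos: [417.8, -56.8, 64.5]
tcp_rot: [-90.2, 0.2, 5.0]
ft_force: [-6.7, -10.2, 3.4]
finger_gap: 14.5
```

```bash
python3 - <<'E'
from h import *
st()
s=eyes.snapshot("side");cv2.imwrite("pics/s3.png",cv2.resize(s["image"][150:300,240:400],None,fx=3.5,fy=3.5,interpolation=cv2.INTER_CUBIC))
E
```

```text
t 38.68 tcp [417.8 -56.8  64.5] rpy [-90.2   0.2   5. ] F [ -6.7 -10.2   3.4] gap 14.5
```

Request:
move_arm(
  motion="0 0 -0.1 0 0 0;0 0 -0.2 0 0 0;0 0 -0.3 0 0 0;0 0 -0.3 0 0 0;0 0 -0.3 0 0 0;0 0 -0.3 0 0 0",
)

```text
time: 39.23
tool_pos: [417.2, -56.8, 61.2]
tcp_rot: [-90.2, 0.3, 5.0]
ft_force: [-8.8, -11.6, 3.0]
finger_gap: 14.2
```

Request:
move_arm(
  motion="0 0 -0.1 0 0 0;0 0 -0.2 0 0 0;0 0 -0.2 0 0 0;0 0 -0.2 0 0 0",
)

```text
time: 39.57
tool_pos: [417.7, -56.8, 60.0]
tcp_rot: [-90.2, 0.2, 5.0]
ft_force: [-10.7, -9.6, 9.0]
finger_gap: 14.8
```

```bash
python3 - <<'E'
from h import *
st()
s=eyes.snapshot("side");cv2.imwrite("pics/s3.png",cv2.resize(s["image"][150:300,240:400],None,fx=3.5,fy=3.5,interpolation=cv2.INTER_CUBIC))
E
```

```text
t 39.57 tcp [417.7 -56.8  60. ] rpy [-90.2   0.2   5. ] F [-10.7  -9.6   9. ] gap 14.8
```

View pics/s3.png

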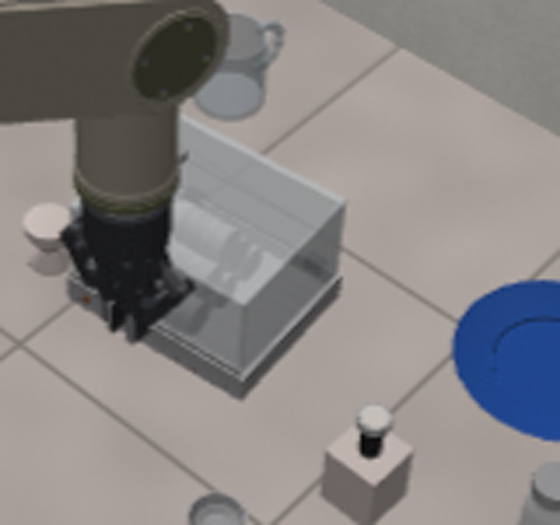

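Request:
move_arm(
  motion="0 0 -0.2 0 0 0;0 0 -0.3 0 0 0;0 0 -0.4 0 0 0;0 0 -0.4 0 0 0",
)

```text
time: 39.95
tool_pos: [419.6, -56.7, 58.7]
tcp_rot: [-90.2, 0.0, 5.0]
ft_force: [-15.6, -5.6, 30.4]
finger_gap: 14.5
```

Request:
move_arm(
  motion="0 0 0 0 0 0;0 0 0 0 0 0;0 0 0 0 0 0;0 0 0 0 0 0;0 0 0 0 0 0;0 0 3 0 0 0;0 0 6 0 0 0;0 0 8 0 0 0;0 0 8 0 0 0;0 0 8 0 0 0",
  fingers=5,
)

```text
time: 40.78
tool_pos: [419.8, -55.3, 137.0]
tcp_rot: [-90.1, -0.2, 5.0]
ft_force: [0.1, -0.7, 0.1]
finger_gap: 50.1
```

Request:
move_arm(
  motion="0 0 0 0 0 0;0 0 0 0 0 0;0 0 0 0 0 0;0 0 0 0 0 0;0 0 0 0 0 0;0 0 0 0 0 0;0 0 0 0 0 0;0 0 0 0 0 0;0 0 0 0 0 0",
  fingers=0,
)

```text
time: 41.53
tool_pos: [418.8, -55.1, 135.8]
tcp_rot: [-90.0, -0.0, 5.0]
ft_force: [0.3, -0.1, -1.2]
finger_gap: 0.1
```

```bash
python3 - <<'E'
from h import *
st()
w=eyes.snapshot("wrist");im=w["image"];m=(im.max(2)<30).astype(np.uint8)
n,l,s,c=cv2.connectedComponentsWithStats(m)
for i in range(1,n):
    if s[i,4]>60: print(s[i],c[i].round(1))
print(proj(w,np.array([616.7-191*.9965,-39-191*.0837,95])))
E
```

```text
t 41.53 tcp [418.8 -55.1 135.8] rpy [-90.  -0.   5.] F [ 0.3 -0.1 -1.2] gap 0.1
[264 223  28  74 965] [277.1 251. ]
[245 269  18  11 146] [254.1 273.9]
[299 269  17  11 145] [306.3 273.9]
[ 143  286  133  134 8425] [217.  367.4]
[  250   286   310   134 22089] [387.1 372.5]
[   0  306  209  114 6405] [ 94.2 364.4]
[280.62152607 256.70967274]
```

Request:
move_arm(
  motion="0.4 0 -2 0 0 0;0.4 0 -3.3 0 0 0;0.4 0 -3.5 0 0 0;0.4 0 -3.7 0 0 0;0.4 0 -3.9 0 0 0;0.4 0 -4.1 0 0 0;0.4 0 -4.1 0 0 0;0.4 0 -4.1 0 0 0",
)

```text
time: 42.25
tool_pos: [423.1, -55.2, 95.3]
tcp_rot: [-90.0, -0.0, 5.0]
ft_force: [0.1, -0.7, 0.5]
finger_gap: -0.0
```

Request:
move_arm(
  motion="0 0 -0.1 0 0 0;0 0 -0.2 0 0 0;0 0 -0.2 0 0 0;0 0 -0.2 0 0 0",
)

```text
time: 42.58
tool_pos: [423.4, -55.3, 94.7]
tcp_rot: [-90.0, -0.1, 5.0]
ft_force: [-6.9, 1.3, 15.4]
finger_gap: 0.3
```

Contact at z≈94.8 where the closed knob's top is expected (95), with 15 N of push, so the hood is fully closed. Lifting off, then looking at the port and thermometer from matching wrist poses.

Request:
move_arm(
  motion="0 0 3 0 0 0;0 0 7 0 0 0;2 2 11 0 0 0;5 4 15 0 0 0;8 6 17 0 0 0;11 7 17 0 0 0;14 7.1 17 0 0 0;14 7.1 17 0 0 0;14 7.1 17 0 0 0;14 7.1 17 0 0 0",
  fingers=6,
)

```text
time: 43.42
tool_pos: [562.3, 15.9, 262.2]
tcp_rot: [-90.0, 0.1, 5.0]
ft_force: [-0.2, 0.8, 1.0]
finger_gap: 60.3
```

```bash
python3 - <<'E'
from h import *
t=st()["tool_pos"]
w=eyes.snapshot("wrist");cv2.imwrite("pics/w12.png",w["image"])
q=proj(w,np.array([546.7,16.3,138]));print("port",q)
a=np.radians(5);X=np.array([np.cos(a),np.sin(a),0]);Y=np.array([-np.sin(a),np.cos(a),0])
for sgn in(-1,1):
  for z in(0,10,20,30,40,50,60): print(sgn,z,proj(w,t-11*X+sgn*30*Y+[0,0,z]).round(0),proj(w,t+11*X+sgn*30*Y+[0,0,z]).round(0))
u,v=int(q[0]),int(q[1]);g=cv2.cvtColor(w["image"],6)
big=cv2.resize(w["image"][v-40:v+40,u-60:u+60],None,fx=4,fy=4,interpolation=cv2.INTER_CUBIC)
f=cv2.resize(w["image"][230:420,80:290],None,fx=2,fy=2)
o=np.zeros((400,800,3),np.uint8);o[:320,:400]=big[:, :400];o[:380,400:]=f[:,:400];cv2.imwrite("pics/w12c.png",o)
# hole: dark blob near prediction
p=g[v-25:v+25,u-30:u+30];print(p.min(),np.median(p))
m=(p<p.min()+25).astype(np.uint8);n,l,s,c=cv2.connectedComponentsWithStats(m)
for i in range(1,n):
    if s[i,4]>5: print(s[i],c[i]+[u-30,v-25])
E
```

```text
t 43.42 tcp [562.3  15.9 262.2] rpy [-90.    0.1   5. ] F [-0.2  0.8  1. ] gap 60.3
port [283.76471436 185.79050801]
-1 0 [210. 252.] [213. 299.]
-1 10 [206. 261.] [209. 311.]
-1 20 [200. 272.] [204. 325.]
-1 30 [194. 284.] [198. 341.]
-1 40 [187. 298.] [191. 359.]
-1 50 [178. 315.] [184. 380.]
-1 60 [168. 335.] [174. 405.]
1 0 [353. 252.] [351. 300.]
1 10 [358. 261.] [355. 311.]
1 20 [364. 272.] [360. 325.]
1 30 [370. 284.] [366. 341.]
1 40 [378. 298.] [373. 359.]
1 50 [387. 315.] [381. 380.]
1 60 [398. 336.] [391. 405.]
55 127.0
[12  4 39  2 41] [284.80487805 164.56097561]
[27 24 12  7 40] [285.95  187.825]
```

View pics/w12c.png

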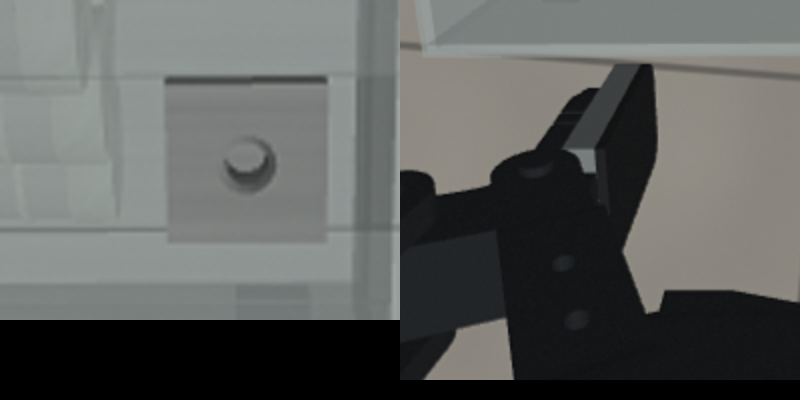

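The port's mouth is at (285.2,186.1), giving about (546.5,17.3), and pads are about 40 mm long, so I'll grip the thermometer by its 30 mm cap from above. Next is locating the cap.

```bash
python3 - <<'E'
from h import *
t=st()["tool_pos"]
w=eyes.snapshot("wrist");s=eyes.snapshot("top");d=eyes.snapshot("side")
p=plane(w,285.2,186.1,138);print("port",p.round(2),"rel tcp",(p-t).round(2),"boss",plane(w,284.5,185,138).round(2))
print("cap top",plane(s,401.3,248.3,108).round(1))
print("cap two",two(s,(401.3,248.3),d,(230+373/3.2,135+430/3.2)))
E
```

```text
t 43.47 tcp [562.1  15.7 262.8] rpy [-90.   0.   5.] F [0.6 0.6 0. ] gap 59.9
port [546.87  17.24 138.  ] rel tcp [ -15.24    1.51 -124.77] boss [546.08  16.64 138.  ]
cap top [ 458.  -289.8  108. ]
cap two (array([ 458.89259305, -292.1235189 ,  102.34170555]), np.float64(1.63303069803975))
```

Request:
move_arm(
  motion="-1 -3.5 0 0 0 0;-2 -7 0 0 0 0;-3 -10.8 0 0 0 0;-4 -14.5 0 0 0 0;-5 -18 0 0 0 0;-6 -21.5 0 0 0 0;-7 -25 0 0 0 0;-8 -28 -1 0 0 0;-8.9 -30.7 -2 0 0 0;-8.9 -30.7 -3 0 0 0",
)

```text
time: 44.45
tool_pos: [471.4, -295.7, 233.4]
tcp_rot: [-90.2, -0.0, 4.7]
ft_force: [1.0, -0.7, -0.3]
finger_gap: 60.0
```

Request:
move_arm(
  motion="0 0 0 0 0 0;0 0 0 0 0 0;0 0 0 0 0 0;0 0 0 0 0 0;0 0 0 0 0 0;0 0 0 0 0 0",
)

```text
time: 44.95
tool_pos: [474.4, -290.5, 233.5]
tcp_rot: [-90.0, -0.0, 5.1]
ft_force: [0.4, 0.2, -0.4]
finger_gap: 59.9
```

```bash
python3 - <<'E'
from h import *
t=st()["tool_pos"]
w=eyes.snapshot("wrist");im=w["image"];cv2.imwrite("pics/w13.png",im)
q=proj(w,np.array([458.4,-291,108])).round().astype(int);print(q)
g=cv2.medianBlur(cv2.cvtColor(im,6),3)
x0,y0=q[0]-60,q[1]-60;p=g[y0:y0+120,x0:x0+120]
print(im[q[1],q[0]],im[q[1],q[0]-32],im[q[1]+30,q[0]])
r_=365*15/265
c=cv2.HoughCircles(p,cv2.HOUGH_GRADIENT_ALT,1,20,param1=100,param2=0.6,minRadius=12,maxRadius=30);print(None if c is None else [(k+[x0,y0,0]).round(1) for k in c[0]],r_)
if c is not None:
    k=c[0][0];P=plane(w,k[0]+x0,k[1]+y0,108);print("cap",P.round(2),"rel",(P-t).round(2))
E
```

```text
t 44.95 tcp [ 474.4 -290.5  233.5] rpy [-90.   -0.    5.1] F [ 0.4  0.2 -0.4] gap 59.9
[283 184]
[172 182 181] [163 172 178] [136 145 149]
[array([278. , 186. ,  18.1]), array([298. , 157. ,  18.7])] 20.660377358490567
cap [ 459.86 -294.43  108.  ] rel [ -14.54   -3.96 -125.51]
```

```bash
python3 - <<'E'
import cv2,numpy as np
im=cv2.imread("pics/w13.png");g=cv2.cvtColor(im,6);d=im[...,2].astype(int)-im[...,0]
for v in range(140,236,3): print(v," ".join(f"{g[v,u]:3d}" for u in range(235,331,3)))
print()
for v in range(158,216,3): print(v," ".join(f"{d[v,u]:3d}" for u in range(250,316,3)))
E
```

```text
140 149 149 150 150 150 151 146  90  90  90  89  88 102 129 143 144 148 151 151 150 150 149 150 150 150 150 150 114 114 155 154 154
143 149 150 150 150 151 151 126 113 106  93  89  90  91  91  91  91  91  91  89  88  87 101 129 144 144 150 150 107 121 154 154 153
146 150 150 151 151 151 151 172 172 172 172 173 174 175 177 159 127 114 106  93  89  89  91  91  91  90 148 150 107 128 154 154 154
149 150 151 151 151 151 152 172 172 172 171 172 171 171 171 171 171 172 172 173 171 173 175 176 158 141 125 150 106 136 153 153 154
152 151 151 151 151 152 157 173 172 172 172 171 171 171 171 171 171 171 172 171 171 171 171 171 171 171 171 144 107 142 153 153 153
155 151 152 151 151 152 163 173 172 172 171 171 171 171 171 171 171 172 172 171 171 171 171 171 171 171 171 138 106 149 152 152 153
158 152 152 152 151 151 168 172 172 173 171 171 171 171 171 171 171 172 172 171 171 170 170 171 170 171 171 131 108 154 152 152 153
161 151 152 152 152 152 173 172 172 173 172 171 171 171 171 172 172 172 172 171 171 171 171 171 171 170 171 125 108 154 152 151 152
164 152 151 152 152 152 174 172 172 172 172 
[... 4264 characters left out ...]
  10  10   9  10  10   9   5  -3  15  15  16  13   9  10
197  16  15  15  15   9  -2   8   9   9   9   9  10   9   8  -1  13  15  16  15  12   9  10
200  15  16  15  15  16   5  -1   9  10  10  10  11   3  -1  14  15  15  15  16  12   9  12
203  14  15  16  14  15  16  16  -1  -2  -2  -2  -1   0  16  16  15  15  15  14  12   9  12
206  13  13  13  13  13  12  12  12  12  14  16  16  15  15  16  16  15  15  15  12   9  12
209  12  13  13  13  12  12  12  12  11  13  12  12  12  13  12  11  11  12  12  12   9  13
212  13  13  13  12  13  13  13  12  12  12  12  12  12  12  12  13  12  13  13  11  10  13
215  13  13  12  12  11  13  11  13  12  12  12  12  12  12  12  12  12  12  12   9   9  13
```

Numbers show the cap (bright, about 181, with rim about 142) centred at (278.5,186.3), giving about (459.9,-294.2). Descending to grip the cap.

Request:
move_arm(
  motion="-1.45 -0.37 -2 0 0 0;-1.45 -0.37 -6 0 0 0;-1.45 -0.37 -10 0 0 0;-1.45 -0.37 -13 0 0 0;-1.45 -0.37 -14.5 0 0 0;-1.45 -0.37 -14.5 0 0 0;-1.45 -0.37 -14.5 0 0 0;-1.45 -0.37 -14.5 0 0 0",
)

```text
time: 45.67
tool_pos: [460.4, -295.4, 89.7]
tcp_rot: [-90.1, -0.1, 5.0]
ft_force: [-0.1, -0.5, -0.2]
finger_gap: 60.1
```

```bash
python3 - <<'E'
from h import *
t=st()["tool_pos"]
w=eyes.snapshot("wrist");im=w["image"];cv2.imwrite("pics/w14.png",im)
print(proj(w,np.array([459.9,-294.2,108])))
d=im[...,2].astype(int)-im[...,0];g=cv2.cvtColor(im,6)
for v in range(215,345,5): print(v," ".join(f"{g[v,u]:3d}" for u in range(200,360,5)))
E
```

```text
t 45.67 tcp [ 460.4 -295.4   89.7] rpy [-90.1  -0.1   5. ] F [-0.1 -0.5 -0.2] gap 60.1
[285.36508419 296.08839441]
215 142 143 143 143 143 143 143 167 165 166 164 164 164 164 162 163 163 162 163 162 161 161 161 161 161 161 159 160 160 143 142 142
220 143 143 143 143 144 144 144 167 165 165 164 164 164 164 163 163 163 162 162 162 161 161 162 161 161 160 160 160 160 143 143 143
225 144 142 144 144 144 144 143 166 166 165 165 164 164 164 164 163 164 162 162 162 162 161 162 161 160 160 160 160 160 142 142 142
230 143 143 144 143 144 144 143 167 165 166 165 165 164 165 164 164 163 162 162 162 162 161 162 161 161 161 160 160 161 142 142 141
235 143 143 144 144 143 144 142 167 167 166 166 165 165 164 165 165 158 156 162 162 162 162 161 161 161 161 161 160 158 141 141 141
240 143 143 144 143 143 143 143 166 167 166 166 165 165 165 159  13  17  16  17  13 166 162 162 161 161 161 160 161 129 141 141 140
245 143 143 143 144 144 143 143 167 167 166 166 165 165 167  14  17  17  15  14  17  11 162 162 161 160 161 161 160 131 140 141 140
250 144 143 143 142 143 143 142 167 166 165 166 164 165  36  
[... 1746 characters left out ...]
 151 129 138 101 131 141 142 141 141  95
320  22 142 137 137 137 137 137 137 137 137 137 137 133 133 169 169 169 168 168 168 168 145 132 138 138 101 139 141 142 141 142 143
325  21 136 136 137 137 137 137 137 137 137 137 137 137 132 134 133 164 167 163 130 133 135 137 137 136 101 142 142 142 141 142 142
330  78 137 137 137 137 137 137 137 137 137 136 137 137 137 137 137 135 131 133 136 137 137 137 137 128 101 142 141 141 142 142 141
335 138 136 136 137 137 137 136 137 137 137 137 137 137 137 137 137 136 137 137 137 137 137 138 137 120 102 141 142 141 142 141 142
340 135 136 136 136 137 137 137 137 137 137 137 137 137 137 137 137 137 137 137 137 137 137 137 137 112 112 142 141 141 142 141 141
```

Request:
move_arm(
  motion="0 0.15 0 0 0 0;0 0.15 0 0 0 0;0 0.15 0 0 0 0",
)

```text
time: 45.97
tool_pos: [460.0, -293.7, 89.0]
tcp_rot: [-90.1, -0.1, 5.0]
ft_force: [0.0, 0.7, -0.6]
finger_gap: 60.4
```

Request:
move_arm(
  motion="0 0 0 0 0 0;0 0 0 0 0 0;0 0 0 0 0 0;0 0 0 0 0 0;0 0 0 0 0 0;0 0 0 0 0 0;0 0 0 0 0 0;0 0 0 0 0 0",
  fingers=2,
  squeeze=60,
)

```text
time: 46.63
tool_pos: [459.6, -293.4, 88.2]
tcp_rot: [-90.0, -0.0, 5.0]
ft_force: [-0.3, 0.7, 5.5]
finger_gap: 27.2
```

Request:
move_arm(
  motion="0 0 0.5 0 0 0;0 0 1 0 0 0;0 0 3 0 0 0;0 0 6 0 0 0;0 0 6 0 0 0;0 0 6 0 0 0",
)

```text
time: 47.13
tool_pos: [460.6, -294.4, 150.4]
tcp_rot: [-90.2, -0.2, 5.0]
ft_force: [0.8, 0.0, -1.2]
finger_gap: 27.2
```

```bash
python3 - <<'E'
from h import *
t=st()["tool_pos"]
w=eyes.snapshot("wrist");im=w["image"];cv2.imwrite("pics/w15.png",im)
g=cv2.cvtColor(im,6)
for v in range(225,345,5): print(v," ".join(f"{g[v,u]:3d}" for u in range(215,345,4)))
s=eyes.snapshot("side");c=s["image"]
E
```

```text
t 47.13 tcp [ 460.6 -294.4  150.4] rpy [-90.2  -0.2   5. ] F [ 0.8  0.  -1.2] gap 27.2
225 152 152 152 152 152 152 152 177 176 176 176 176 176 175 175  77  75 103 111 175 172 172 171 172 172 172 171 107 142 149 149 149 149
230 152 152 152 152 152 151 151 177 176 176 176 176 175 175 175  64  76  80 174 174 173 173 173 172 172 171 172 107 150 149 149 149 149
235 151 151 152 151 151 152 150 176 177 176 176 176 175 175 176  64  76  74 174 173 173 173 173 172 172 171 172 108 149 149 149 149 149
240 151 150 151 151 150 150 150 177 176 176 176 175 175 177  81  13  14  14  56 178 173 173 172 172 172 171 159 109 150 150 149 150 149
245 150 151 151 150 151 150 149 177 176 177 177 176 171  14  17  17  17  17  16  15  95 173 172 172 171 171 111 120 150 149 149 149 150
250 150 150 150 149 150 149 150 177 177 177 176 178  11  17  15  18  18  18  17  18  17 135 173 172 172 171 105 130 150 149 150 150 149
255 149 149 149 149 150 150 149 150 149 147 146 115  15  18  16  16  23  14  18  15  19  28 173 172 172 174 109 142 152 151 150 150 150
260 149 149 149 149  68  70  71  17  41 148 147  36  45  78  
[... 1550 characters left out ...]
  39  25  22  23  25
320  24  21  23  23  29  40  23  23 150 140 140 181 180 179 180 180 179 180 179 180 179 179 180 139 141 124  18  37  41  22  24  24  24
325  24  24  23  24  29  41  23  22 148 147 139 143 168 180 180 180 179 180 179 179 180 154 140 147 108 155  18  42  41  21  25  24  24
330  22  21  22  24  29  40  24  34 147 148 148 148 138 142 141 149 148 157 141 142 141 144 148 141 107 154  17  43  35  20  24  22  22
335  24  22  24  22  28  39  28  74 148 147 148 149 149 149 149 149 147 145 148 147 148 148 149 130 108 153  12  40  29  22  24  23  23
340  25  24  23  23  28  41  31 155 148 148 148 149 148 149 149 150 148 149 149 149 149 149 148 121 120 153  55  40  29  21  22  24  24
```

Request:
move_arm(
  motion="0 0 3 0 0 0;0 0 6 0 0 0;0 0 9 0 0 0;0 0 9 0 0 0;0 4 9 0 0 0;0 8 9 0 0 0;0 8 9 0 0 0;0 8 9 0 0 0;0 8 9 0 0 0",
)

```text
time: 47.98
tool_pos: [459.0, -213.0, 236.7]
tcp_rot: [-90.0, 0.1, 5.0]
ft_force: [-0.4, 0.1, -0.4]
finger_gap: 27.4
```

```bash
python3 - <<'E'
from h import *
t=st()["tool_pos"]
w=eyes.snapshot("wrist");im=w["image"];cv2.imwrite("pics/w16.png",im)
g=cv2.cvtColor(im,6)
for z in(19.8,-24.2,-50,-78.2): print(z,proj(w,t+[0,0,z]).round(1))
for v in range(186,272,3): print(v," ".join(f"{g[v,u]:3d}" for u in range(262,302,2)))
print([ (v," ".join(f"{g[v,u]:3d}" for u in range(240,325,3))) for v in (290,300,310)])
print("col280"," ".join(f"{g[v,281]:3d}" for v in range(262,335,2)))
E
```

```text
t 47.98 tcp [ 459.  -213.   236.7] rpy [-90.    0.1   5. ] F [-0.4  0.1 -0.4] gap 27.4
19.8 [282.1 298.8]
-24.2 [281.7 255.2]
-50 [281.6 238.1]
-78.2 [281.5 223.6]
186 151 152 151 152 151 151 151 151 151 151 152 151 151 150 151 151 151 150 151 150
189 151 151 152 151 151 151 151 151 151 151 151 151 151 150 151 151 150 151 150 150
192 151 151 151 150 150 150 151 150 150 151 151 150 151 151 151 151 151 151 151 151
195 150 150 151 151 151 151 150 151 151 150 150 150 151 151 151 151 150 151 151 150
198 151 151 151 151 151 150 151 151 151 150 151 151 151 150 151 151 151 151 150 150
201 151 151 151 150 151 151 151 151 150 151 151 151 150 151 151 151 151 151 151 151
204 150 151 151 150 150 151 150 151 151 150 150 151 151 150 151 150 150 151 151 151
207 151 151 151 151 151 151 151 151 150 151 150 151 151 151 151 150 151 150 151 150
210 151 151 151 151 151 151 151 151 151 151 151 151 152 151 151 151 151 151 151 150
213 151 151 151 152 151 152 151 152 152 152 151 152 151 151 151 151 151 151 151 151
216 151 152 151 152 151 152 151 152 152 152 153 152 151 151 151 152 150 151 152 151
219 152 153 
[... 1333 characters left out ...]
67  78  86 106 130 142 143 142 143 144 143 144 144 144 144 145 144 145 132  89  74
270 150 151 150 149 148 147 147 146 142 138 139 138 140 141 141 141 141 141 142 142
[(290, ' 26  47 148 145 184 182 182 183 182 183 183 183 182 183 182 182 182 182 182 182 182 182 182 183 142 143  10  19  21'), (300, ' 26  39 139 185 183 183 182 183 182 182 182 181 182 182 182 182 182 181 181 182 181 182 182 181 182 145  14  18  42'), (310, ' 25  24 143 141 182 182 182 182 182 182 182 182 182 182 181 182 181 182 182 182 182 182 181 182 133 139  16  19  42')]
col280  77 107 145 142 140 166 183 183 182 182 183 182 182 182 182 182 182 183 182 182 182 182 182 182 181 181 182 182 182 181 182 181 181 181 159 143 142
```

The thermometer hangs straight: stem at u≈279.2 and tip at row 222.5, which is under 1° of tilt. Moving over the port.

Request:
move_arm(
  motion="1 3.5 0.5 0 0 0;2.3 7 0.5 0 0 0;3.7 10.5 0.5 0 0 0;5 14 0.5 0 0 0;6.4 17.5 0.5 0 0 0;7.8 21 0.5 0 0 0;8.8 23.2 0.5 0 0 0;8.8 23.2 0.5 0 0 0;8.8 23.2 0.5 0 0 0;8.8 23.2 0.5 0 0 0",
)

```text
time: 48.87
tool_pos: [547.3, 17.6, 242.1]
tcp_rot: [-90.0, 0.1, 5.0]
ft_force: [-1.0, 0.2, 0.4]
finger_gap: 27.5
```

Request:
move_arm(
  motion="0 0 0 0 0 0;0 0 -0.6 0 0 0;0 0 -1.2 0 0 0;0 0 -1.2 0 0 0;0 0 -1.2 0 0 0;0 0 -1.2 0 0 0;0 0 -1.2 0 0 0",
)

```text
time: 49.45
tool_pos: [547.3, 18.6, 231.0]
tcp_rot: [-90.0, -0.0, 5.0]
ft_force: [0.4, -0.1, -0.6]
finger_gap: 27.3
```

```bash
cat > m.py <<'E'
from h import *
t=st()["tool_pos"]
w=eyes.snapshot("wrist");im=w["image"];g=cv2.cvtColor(im,6)
print("tip pred",proj(w,t+[0,0,-78.2]).round(1),"port pred",proj(w,np.array([546.87,17.24,138])).round(1))
for v in range(186,246,2): print(v," ".join(f"{g[v,u]:3d}" for u in range(248,314,2)))
E
python3 m.py
```

```text
t 49.45 tcp [547.3  18.6 231. ] rpy [-90.  -0.   5.] F [ 0.4 -0.1 -0.6] gap 27.3
tip pred [281.5 223.3] port pred [279.5 216.1]
186 155 155 155 155 154 155 155 154 154 155 155 154 154 154 153 154 153 153 153 153 153 153 153 153 153 154 153 153 154 153 154 131 123
188 156 155 156 155 156 156 156 155 156 156 156 155 155 155 155 155 155 155 154 155 155 155 155 155 155 155 155 155 155 154 155 132 122
190 143 142 142 142 138 135 135 135 136 134 135 135 135 134 133 134 134 134 132 132 133 133 133 133 132 133 131 134 133 133 133 121 118
192 155 155 155 155 151  64  66  66  66  66  66  66  66  66  65  66  65  65  66  67  65  66  67  66  66  66  68 157 154 154 155 122 109
194 155 155 154 155 125 112 113 111 112 111 111 111 112 111 111 111 111 111 110 110 110 111 111 112 124 122 121 156 153 154 155 122 110
196 155 154 154 154 141 138 138 138 138 138 138 138 137 137 137 136 136 136 136 136 136 136 136 135 135 135 134 154 154 153 154 110 109
198 156 155 155 156 139 135 134 135 134 134 133 133 134 134 133 134 133 133 132 133 133 132 132 133 133 131 132 155 153 154 154 111 110
200 156 155 155 155 
[... 2407 characters left out ...]
 154 155 155 125 118
236 152 152 152 147 147 135 135 135 135 135 134 134 135  94  69  72  71  68  79 134 133 134 132 133 133 132 132 142 142 142 142 121 118
238 134 135 135 135 134 134 134 134 135 135 135 136 133  74  66  69  52  37  64 123 124 122 123 123 122 134 135 134 134 134 135 119 119
240 135 135 135 135 134 135 135 135 135 135 136 127   7  12  13  15  15  15  16  11  93 123 125 123 123 134 134 134 134 134 134 119 119
242 136 135 135 134 135 134 134 134 136 133  64  12  14  17  16  15  15  16  14  14  15   8  40 134 129 133 134 135 134 134 135 120 119
244 132 132 132 132 132 133 132 133 123   8  15  15  14  16  15  13  16  15  15  16  17  16  14  70 128 131 132 132 132 132 132 120 120
```

```bash
python3 - <<'E'
from h import *
t=st()["tool_pos"];w=eyes.snapshot("wrist")
print(proj(w,t+[0,0,138-t[2]]),proj(w,t+[0,0,-78.2]))
hole=plane(w,280,215.3,138);print("hole",hole.round(2))
tip=plane(w,278.9,223.3,t[2]-78.2);print("tip",tip.round(2),"sft",plane(w,278.7,230,t[2]-65).round(2)-t)
print("shift",(hole-tip).round(2))
E
```

```text
t 49.5 tcp [547.4  18.7 231.1] rpy [-90.  -0.   5.] F [-0.  -0.6 -0.9] gap 27.0
[281.47514727 216.91163927] [281.52023663 223.29655674]
hole [546.37  17.58 138.  ]
tip [547.55  17.01 152.87] sft [  0.35770941  -1.69506677 -65.00395933]
shift [ -1.18   0.57 -14.87]
```

Request:
move_arm(
  motion="-0.12 0.06 0 0 0 0;-0.12 0.06 -0.5 0 0 0;-0.12 0.06 -1 0 0 0;-0.12 0.06 -1.2 0 0 0;-0.12 0.06 -1.2 0 0 0;-0.12 0.06 -1.2 0 0 0;-0.12 0.06 -1.2 0 0 0",
)

```text
time: 50.13
tool_pos: [546.1, 19.3, 218.8]
tcp_rot: [-90.0, 0.0, 5.0]
ft_force: [0.7, 0.4, -0.8]
finger_gap: 27.4
```

```bash
sed -i 's/range(186,246,2)/range(204,240,2)/; s/range(248,314,2)/range(262,298,1)/' m.py; python3 m.py; python3 -c "
from h import *
t=st()['tool_pos'];w=eyes.snapshot('wrist');print(proj(w,t+[0,0,138-t[2]]),proj(w,t+[0,0,-78.2]))"
```

```text
t 50.13 tcp [546.1  19.3 218.8] rpy [-90.   0.   5.] F [ 0.7  0.4 -0.8] gap 27.4
tip pred [281.5 223.4] port pred [278.2 223.1]
204 134 134 134 134 134 134 134 133 134 134 133 134 133 134 133 133 133 133 133 133 133 132 132 133 132 132 132 132 132 132 132 133 133 132 132 132
206 132 131 130 131 130 131 131 131 130 130 130 130 130 130 130 130 129 130 130 130 130 130 130 130 130 130 129 130 130 129 130 129 129 129 129 129
208 132 132 132 131 132 132 132 132 132 131 131 131 131 131 131 131 131 131 131 131 131 131 131 131 131 131 130 131 130 131 130 131 131 131 131 131
210 133 133 133 133 133 133 133 133 132 133 132 132 132 132 132 132 131 132 132 132 132 133 132 132 132 131 132 131 131 131 131 131 132 131 132 132
212 132 132 131 132 132 132 131 132 132 132 131 131 131 131 131 131 131 131 131 132 131 131 131 131 130 131 130 130 129 130 130 130 130 130 130 130
214 134 134 134 134 134 134 133 133 133 133 134 134 132 132 131 130 131 130 133 133 134 134 134 134 134 134 133 133 134 133 133 133 133 133 133 133
216 133 133 133 133 134 133 134 133 133 132 132 128 125 124 124 122 120 116 107 101 
[... 1128 characters left out ...]
130 130 131 130 131 130  92  63  68  71  72  71  72  69  67  74 107 132 130 129 130 129 128 129 129 129 129 128 129 129
234 131 131 130 131 131 131 130 130 130 130 131 131  91  64  68  71  71  71  71  69  67  72  97 133 130 129 129 129 129 129 129 129 128 128 129 129
236 131 131 132 131 131 131 131 131 130 131 131 132  93  63  69  71  72  72  71  71  68  71  79 135 131 130 130 130 130 130 130 130 129 129 129 130
238 133 133 133 133 133 133 133 132 134 134 131 127  74  61  66  68  69  69  53  52  37  38  66 129 131 136 134 133 132 132 132 132 132 131 131 132
t 50.18 tcp [546.2  19.3 218.9] rpy [-90.  -0.   5.] F [-0.4  0.4 -0.2] gap 27.4
[281.5193514  222.10142511] [281.52827382 223.32945811]
```

Hole centre is at (278.2,222.2) and stem at u=278.9, aligned to within about 0.5 mm. Inserting slowly.

Request:
move_arm(
  motion="0 -0.04 -0.2 0 0 0;0 -0.04 -0.4 0 0 0;0 -0.04 -0.6 0 0 0;0 -0.04 -0.8 0 0 0;0 -0.04 -1 0 0 0;0 -0.04 -1.2 0 0 0",
)

```text
time: 50.73
tool_pos: [546.0, 18.9, 206.4]
tcp_rot: [-90.0, 0.0, 5.0]
ft_force: [0.5, 0.3, -0.6]
finger_gap: 27.3
```

```bash
python3 - <<'E'
from h import *
t=st()["tool_pos"]
w=eyes.snapshot("wrist");g=cv2.cvtColor(w["image"],6)
print(proj(w,t+[0,0,138-t[2]]))
for v in range(214,262,3): print(v," ".join(f"{g[v,u]:3d}" for u in range(262,298,1)))
E
```

```text
t 50.73 tcp [546.   18.9 206.4] rpy [-90.   0.   5.] F [ 0.5  0.3 -0.6] gap 27.3
[281.57382553 228.04362566]
214 133 133 133 133 133 133 133 133 133 133 133 132 132 133 132 132 132 132 132 132 132 132 132 132 131 132 132 131 132 132 132 131 131 132 132 131
217 132 132 132 132 132 131 132 132 132 132 132 132 132 131 131 131 130 131 131 131 131 131 131 131 131 131 131 130 130 130 130 131 130 130 130 130
220 134 134 133 134 134 134 134 134 133 134 134 134 134 133 132 128 128 127 131 131 134 134 134 133 134 134 134 133 133 133 133 133 133 133 133 133
223 134 134 134 133 134 134 133 133 133 132 130 129 131 133 124  94  94  80  83 103 103  97  97 132 133 133 133 132 132 131 132 132 132 132 132 132
226 133 133 133 133 132 132 132 131 129 127  89  99 107  61  68  71  72  72  70  69  68  75  71  83  97 134 131 131 131 131 130 130 130 131 130 129
229 133 133 132 133 133 132 132 128 128 119  75  72  63  66  69  71  72  72  71  70  67  75  79  80  83 122 132 132 131 131 132 131 131 131 132 131
232 132 133 133 133 133 132 132 132 121 120 120  98  67  64  70  71  72  72  71  70  67  74  83  82 103
[... 676 characters left out ...]
  15  15  14  15  17  17  15  17  15  17  16  15  14  15  16  16  16  16  16  17  15  16  17  14  11  40 133
250   6  13  16  15  15  16  17  14  17  16  15  18  15  13  15  19  16  17  15  14  15  16  14  17  18  14  15  16  17  14  17  15  17  17  17  11
253  16  14  16  15  15  15  15  15  17  13  16  16  16  17  15  16  15  15  16  17  13  14  16  17  16  16  16  15  14  16  17  17  17  17  17  16
256  16  15  15  17  15  16  15  16  17  16  13  13  18  24  30  40  51  44  44  39  38  30  30  23  14  17  12  14  12  16  13  15  17  14  14  15
259  14  18  24  32  38  51  53  80  73  73  73  74  76  76  75  75  74  73  74  73  74  73  73  74  74  75  75  75  75  76  76  77  76  62  50  28
```

The stem is inside the hole with no contact force. Continuing down.

Request:
move_arm(
  motion="0 0 -0.3 0 0 0;0 0 -0.6 0 0 0;0 0 -0.9 0 0 0;0 0 -1.2 0 0 0;0 0 -1.5 0 0 0;0 0 -1.8 0 0 0;0 0 -2 0 0 0;0 0 -2 0 0 0",
)

```text
time: 51.45
tool_pos: [545.8, 18.9, 186.1]
tcp_rot: [-90.0, 0.1, 5.0]
ft_force: [-0.2, 0.1, -0.0]
finger_gap: 27.3
```

Request:
move_arm(
  motion="0 0 -0.3 0 0 0;0 0 -0.6 0 0 0;0 0 -0.9 0 0 0;0 0 -1.2 0 0 0;0 0 -1.5 0 0 0;0 0 -1.8 0 0 0;0 0 -2.1 0 0 0;0 0 -2.2 0 0 0;0 0 -2.2 0 0 0",
)

```text
time: 52.2
tool_pos: [545.9, 18.8, 164.3]
tcp_rot: [-90.0, 0.0, 5.0]
ft_force: [-0.3, -1.4, -0.4]
finger_gap: 27.1
```

Request:
move_arm(
  motion="0 0 -0.1 0 0 0;0 0 -0.2 0 0 0;0 0 -0.3 0 0 0;0 0 -0.3 0 0 0;0 0 -0.3 0 0 0",
)

```text
time: 52.62
tool_pos: [546.4, 18.9, 162.3]
tcp_rot: [-90.0, -0.0, 5.0]
ft_force: [-0.2, -0.5, 3.6]
finger_gap: 27.2
```

Contact at TCP z=162.3, as predicted for fully home. Releasing, then pressing the cap with closed fingers as a check.

Request:
move_arm(
  motion="0 0 0 0 0 0;0 0 0 0 0 0;0 0 0 0 0 0;0 0 0 0 0 0;0 0 0 0 0 0;0 0 2 0 0 0;0 0 4 0 0 0;0 0 6 0 0 0;0 0 6 0 0 0;0 0 6 0 0 0",
  fingers=5,
)

```text
time: 53.45
tool_pos: [547.1, 18.9, 223.3]
tcp_rot: [-90.0, -0.2, 5.0]
ft_force: [0.4, -0.5, -1.0]
finger_gap: 49.9
```

Request:
move_arm(
  motion="0 0 0 0 0 0;0 0 0 0 0 0;0 0 0 0 0 0;0 0 0 0 0 0;0 0 0 0 0 0;0 0 0 0 0 0;0 0 0 0 0 0;0 0 0 0 0 0",
  fingers=0,
)

```text
time: 54.12
tool_pos: [546.1, 18.9, 221.8]
tcp_rot: [-90.0, -0.0, 5.0]
ft_force: [0.9, -0.2, 0.3]
finger_gap: -0.0
```

Request:
move_arm(
  motion="0 0 -1 0 0 0;0 0 -2 0 0 0;0 0 -3 0 0 0;0 0 -3.5 0 0 0;0 0 -3.7 0 0 0;0 0 -3.8 0 0 0;0 0 -3.8 0 0 0",
)

```text
time: 54.7
tool_pos: [546.0, 18.9, 183.5]
tcp_rot: [-90.0, 0.0, 5.0]
ft_force: [0.5, 0.1, -0.3]
finger_gap: 0.2
```

Request:
move_arm(
  motion="0 0 -0.1 0 0 0;0 0 -0.2 0 0 0;0 0 -0.3 0 0 0;0 0 -0.3 0 0 0",
)

```text
time: 55.03
tool_pos: [546.8, 18.9, 182.0]
tcp_rot: [-90.0, -0.1, 5.0]
ft_force: [-1.5, 0.1, 3.8]
finger_gap: -0.2
```

Request:
move_arm(
  motion="0 0 3 0 0 0;0 0 7.2 0 0 0;1.5 0.7 7.2 0 0 0;3 1.3 7.2 0 0 0;3 1.3 7.2 0 0 0;3 1.3 7.2 0 0 0;3 1.3 7.2 0 0 0;3 1.3 7.2 0 0 0",
  fingers=6.98,
)

```text
time: 55.7
tool_pos: [575.4, 31.7, 252.2]
tcp_rot: [-90.0, 0.1, 5.0]
ft_force: [0.4, 0.1, -0.2]
finger_gap: 70.0
```

```bash
python3 - <<'E'
from h import *
t=st()["tool_pos"]
w=eyes.snapshot("wrist");g=cv2.cvtColor(w["image"],6);cv2.imwrite("pics/w17.png",w["image"])
a=cv2.cvtColor(cv2.imread("pics/w10.png"),6)[:,:400]
E=lambda x:cv2.magnitude(cv2.Sobel(x,cv2.CV_32F,1,0),cv2.Sobel(x,cv2.CV_32F,0,1))
tp=np.clip(E(a)[50:192,35:145],0,200);r_=np.clip(E(g)[20:230,100:280],0,60);tp=np.clip(tp,0,60)
m=cv2.matchTemplate(r_,tp,cv2.TM_CCOEFF_NORMED);_,s,_,l=cv2.minMaxLoc(m);print("match",s,"at",l[0]-35,l[1]+20-50, "expected",proj(w,np.array([526,-47.7,96.4]))-[188,126])
c0=cv2.cvtColor(cv2.imread("pics/top0.png"),6).astype(int);c1=cv2.cvtColor(eyes.snapshot("top")["image"],6).astype(int)
for n,b in dict(butter=(145,140,210,185),plate=(370,140,440,208),salt=(430,215,458,238),spoon=(358,270,412,300),mug=(234,115,264,163),egg=(246,234,268,256)).items():
    print(n,np.abs(c0-c1)[b[1]:b[3],b[0]:b[2]].mean().round(1))
q=proj(w,np.array([546.5,17.5,182]));print("cap pred",q)
p=g[int(q[1])-40:int(q[1])+40,int(q[0])-40:int(q[0])+40]
c=cv2.HoughCircles(p,cv2.HOUGH_GRADIENT_ALT,1,20,param1=100,param2=0.5,minRadius=15,maxRadius=35);print(None if c is None else c[0]-[40,40,0])
E
```

```text
t 55.7 tcp [575.4  31.7 252.2] rpy [-90.    0.1   5. ] F [ 0.4  0.1 -0.2] gap 70.0
match 0.5744125247001648 at -1 2 expected [-0.25078113  2.20830822]
butter 7.5
plate 4.7
salt 6.7
spoon 6.9
mug 24.0
egg 11.1
cap pred [261.92370838 178.80072695]
[[ 0.          1.         23.79078102]]
```

Request:
move_arm(
  motion="0 0 3 0 0 0;-3 0 6 0 0 0;-6 0 6 0 0 0;-6 0 6 0 0 0;-6 0 6 0 0 0;-6 0 6 0 0 0",
)

```text
time: 56.3
tool_pos: [516.2, 31.8, 312.9]
tcp_rot: [-90.0, -0.0, 5.0]
ft_force: [0.6, 0.4, 0.1]
finger_gap: 69.6
```

```bash
python3 -c "
from h import *
st(); r.hand_in()"
```

```text
t 56.3 tcp [516.2  31.8 312.9] rpy [-90.  -0.   5.] F [0.6 0.4 0.1] gap 69.6
the job is handed in; nothing more can be done
```

I stacked all six grey tins as a 3-2-1 pyramid, lowered the hood by its knob, and put the thermometer fully home in the port. I handed the job in at 56.3 s with everything released; no verdict is reported.

- **Tins:** Through the closed hood, the pyramid's outline matched its pre-closing position to about a pixel. The match score was only 0.57 because the hood blurs it.
- **Hood:** Pressing on the knob met firm contact at z=94.8 mm, against 95 mm expected when closed. I slowed the last part of the closing to about a third of the slam limit, judged from the commanded steps.
- **Thermometer:** It seated at a tool height of 162.3 mm (162.2 expected). A light press then found the cap top at 182 mm, as expected, and the cap was centred within a pixel in the last view.
- **Bystanders:** The butter dish, plate, salt and spoon looked nearly unchanged in the top view. The egg cup showed a somewhat larger difference. The mug's area differed most, probably because the arm and the moved glass hood were in view. I did not separately confirm the mug or egg cup, though I saw no contact with either.

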